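# Roll the core shaft flat-up in its V-blocks and lock it with the keyhole keeper plate

### The job

The core shaft of the label winder lies in its V-block rest with its flats turned away: roll it until the two flats face straight up. Then take the blue keeper plate from its leaning rack, pass its keyhole over the brass screw head on the post and slide the plate down until its lower edge sits fully home on the flat and the shaft is locked, and let go. Leave the other things on the table where they are.

Things in the scene. Friction and masses are not known exactly. Their poses are not given: they have to be found in the camera images.
- shaft_rest: fixed grey stand, base 215 x 90 x 12 mm, two steel V-blocks (84 mm wide, 100 mm high, at x -75..-55 and 45..65 mm) carrying the shaft, a post at its far end. Origin: centre of underside. x runs along the shaft to the post, away from the robot; z up; yaw within 0.25 rad. Thin straps over the V-blocks (top 127 mm high) let the shaft turn but not lift.
- shaft_axis (a point): point on the shaft's axis, 100 mm above the table, midway between the V-blocks (rest x = -5 mm), axes as the rest's. Here, over 100 mm of length, the shaft is round, 44 mm in diameter, and free all round (88 mm from axis to base plate): the place to grip it.
- core_shaft (a joint): angle of the shaft, rad, right-handed about the rest's +x; 0 or 2 pi = flats straight up; starts 1.4 to 4.88; no stops, stays where left, takes about 0.2 N m. Dark steel, 189 mm long. Each end (rest x -100..-76 and 68..89 mm) has a flat, 12 mm from the axis, 37 mm wide, painted yellow, both on one side; so is a yellow stripe along the round middle.
- shaft_flat (a point): middle of the far flat, on its surface (rest x = 78.5 mm), turning with the shaft; its z axis is the flat's outward normal, its x axis runs along the shaft
- screw_seat (a point): point on the screw's axis midway between its head and the post (rest x = 85.5 mm, 164 mm above the table), axes as the rest's. Shank 8 mm thick; brass head 16 mm across, 6 mm thick, towards -x; gap head to post 11 mm. Post: 56 mm wide, 12 mm thick, top 14 mm above this point. A plate fully home has its lower edge 52 mm below this point.
- plate_rack: fixed wooden rack, base 120 x 90 mm, 94 mm high, holding the keeper plate in an 11 mm wide slot, leaning 25 degrees with its top towards the robot (rack's -x). Origin: middle of the base's front edge, underside; z up; yaw within 0.25 rad. The plate draws out along its own z. The rest under its lower face reaches 70 mm up the plate, the lip on its upper face 22 mm.
- keeper_plate: blue plate, 60 wide (y), 115 high (z), 8 mm thick (x), 0.2 kg, both faces alike. Origin: middle of the lower edge, mid-thickness. Keyhole: hole 24 x 24 mm (corners cut) 14 to 38 mm above the lower edge, then a slot 11 mm wide up to 58 mm. Grip across the thickness near the top. Head enters with the screw level with the hole (26 mm above the edge), then the plate slides 26 mm down.
- label_roll: white label roll lying flat, 88 mm across, 51 mm high; a bystander. Origin: centre of underside
- tape_roll: brown tape roll lying flat, 104 mm across, 49 mm high; a bystander. Origin: centre of underside
- glue: blue glue stick standing upright, 28 mm across, 98 mm high; a bystander. Origin: centre of underside
- dropper: amber dropper bottle standing upright, 30 mm across, 102 mm high; a bystander. Origin: centre of underside

How it is judged:
By the outcome, as a careful person would: the job done as asked, in the order asked, and still so for the second after the job is handed in, with the robot touching nothing.
It also fails if it takes over 72 s, if anything falls off the work surface, if the arm or the gripper's body presses on something with over 40 N, if the wrist force passes 120 N, or if a joint passes its speed limit or range.

### The arm

A 7-joint arm with a two-finger parallel gripper is mounted at the origin on a cart in front of the work surface, level with it; the furniture and walls round the work are solid. World frame = base frame: x ahead of the robot, y to its left, z up, the work surface at z = 0. Lengths are in m, angles in rad, forces in N, time in s.
With the tool pointing down it reaches from about 0.4 to 0.875 m from the base axis. Payload 6.5 kg.
Tool frame: the origin (TCP) lies between the finger pads; the fingertips stand 19 mm ahead of it and the grasp point (between the pads) is the TCP; z points along the fingers, y is the direction in which the jaws open and shut (so a half turn about z gives the same grasp; the last joint's range is limited). The gripper opens to 85 mm and grips with 20 to 120 N. Pads are 22 mm wide; open, the fingers measure 114 mm over their backs; the gripper's body (76 mm by 85 mm) begins 54 mm behind the grasp point. The pads swing forward as they close: fully open they stand 13 mm farther back than shut.
Start: joints at [-1.371, 0.536, -0.004, 1.538, 0.003, 1.067, -0.071], TCP at [0.171, 0.627, 0.25] pointing down, gripper open.
Joint ranges: [-2.7, 2.7], [-0.37, 2.16], [-1.27, 1.26], [0.24, 2.4], [-1.31, 4.45], [0.19, 1.91], [-2.76, 2.76]. Speed limits (rad/s): [2.39, 2.39, 3.14, 3.14, 3.14, 3.14, 3.14].

### API

Orientations are given as a unit quaternion [x, y, z, w].
In Python, from rig import env gives the robot as it stands.
- The arm moves only by the tool jog_arm, never from a script. Its argument "deltas" is text: rows parted by semicolons, each of 4 numbers parted by spaces: the shift along the tool's x, y, z as a fraction of full scale, then the turn about the tool's z as a fraction of full scale. A call has exactly 8 rows; each row shifts and turns the pose as measured when the row begins, along the tool's axes as they then stand; what a row does not reach is not made up. Full scale, the value 1, is 40 mm for a shift and 8 degrees for a turn. A row lasts 1/8 s, in which the tool goes at most 62.5 mm and 10.7 degrees, less where a joint would pass 70% of its speed; a pose out of reach is approached as far as the arm can. A call with a number of a shift or a turn outside -1 to 1 is refused whole. A call with a gripper value outside its range is refused whole. "claw" is the closure, from 0 (fully open) to 1 (shut), set as the call begins (left out, the last holds). The fingers move at their own pace and stop on an object; the grip force is fixed at half the most. Time passes only in rows, so rows that do not move let the fingers close, or fill a call up. It gives the time, the measured TCP pose, the force and the opening at its end, in the units of the state.
- env.state(): the state, without advancing time (a new reading comes with each control period).
- env.read_camera(name): name is "side" or "top" or "wrist"; returns a dict with "pixels" (384x512x3 uint8, red, green, blue), "K" (3x3 intrinsics, pixels), "R" (3x3) and "t" (3): a world point X has camera coordinates R X + t. Camera axes: x right, y down, z forward; pixel columns grow to the right and rows downward; lengths in m; the calibration is good to about 2 mm. A picture is of the moment at which its call begins. There is no depth.
- env.finish_job(): hands the job in, once; it reports no verdict.
The state is a dict: "time": time; "qpos": joint angles; "joint_vel": joint speeds; "tau": joint torques, N m; "position": TCP position; "tcp_rot": TCP orientation; "contact_force": force on the tool from outside, world axes, zero at the start; "torque": the same for the moment, N m; "gripper_width": finger opening in m.
Only numpy, scipy, OpenCV 4.12 (cv2) and the standard library are available. Lean on these libraries where they do the work, as an engineer would, in place of code of your own. Each camera call takes 0.05 s, during which the arm holds its last target.

## Working session

There is one attempt and no reset: what is moved stays moved. The work goes in short steps, Python scripts to look and compute and a tool call to move; the robot and the scene stay as the last step left them, time stands still between calls to the robot, and variables do not carry over. Pictures are saved under pics/ and viewed, and the job is handed in when it is done.

Besides the shell and the picture viewer there is one more tool, called after ">>>" by a JSON object that holds its "api" and its "payload". jog_arm: Moves the arm, as the interface text tells. Shift numbers are shares of 40 mm and turn numbers shares of 8 degrees, none past 1 either way. Its arguments: {"type":"object","properties":{"deltas":{"type":"string"},"claw":{"type":"number"}},"required":["deltas"]}

```bash
ls; mkdir -p pics; cat > h.py <<'E'
import numpy as np, cv2
from rig import env
def snap(name,tag,crop=None):
    c=env.read_camera(name); im=cv2.cvtColor(c["pixels"],cv2.COLOR_RGB2BGR)
    cv2.imwrite(f"pics/{tag}.png",im); np.savez(f"pics/{tag}.npz",K=c["K"],R=c["R"],t=c["t"],im=im); return c
def load(tag):
    return np.load(f"pics/{tag}.npz")
def ray(c,uv):
    d=np.linalg.inv(c["K"])@np.array([uv[0],uv[1],1.]); R=c["R"]; o=-R.T@c["t"]; d=R.T@d; return o,d/np.linalg.norm(d)
def onz(c,uv,z):
    o,d=ray(c,uv); return o+d*(z-o[2])/d[2]
def tri(c1,u1,c2,u2):
    o1,d1=ray(c1,u1);o2,d2=ray(c2,u2)
    s=np.linalg.lstsq(np.c_[d1,-d2],o2-o1,rcond=None)[0]
    p,q=o1+s[0]*d1,o2+s[1]*d2
    return (p+q)/2,np.linalg.norm(p-q)
def proj(c,X):
    p=c["K"]@(c["R"]@np.asarray(X)+c["t"]); return p[:2]/p[2]
E
python3 - <<'E'
from h import *
for n in("side","top","wrist"):
    c=snap(n,n+"0"); print(n,-c["R"].T@c["t"],c["R"][2],c["K"][0])
print(env.state())
E
```

```text
pics
side [ 1.84895318 -0.20419656  0.96909892] [-0.83328241  0.11993834 -0.53968067] [495.95359443   0.         253.48237865]
top [ 0.22988793 -0.03801819  1.45556079] [ 0.22413217  0.01644944 -0.97441992] [408.20062122   0.         250.63924233]
wrist [0.09625715 0.64692633 0.3735551 ] [ 0.29248232 -0.08210844 -0.95273937] [301.91078991   0.         256.71489852]
{'time': 0.15, 'qpos': array([-1.37121601,  0.53698331, -0.00441471,  1.53864743,  0.00263407,
        1.06728629, -0.07124041]), 'joint_vel': array([ 0.00114697, -0.0018796 ,  0.00151238, -0.00294226, -0.00035592,
       -0.00173595, -0.00029982]), 'tau': array([ 1.35383256e-03, -5.83786082e+01,  1.04959421e+00, -2.59350210e+01,
        1.24851443e-02,  6.54753894e-03,  1.96108635e-05]), 'position': array([0.17063972, 0.62672819, 0.24961979]), 'tcp_rot': array([ 1.32485994e-01,  9.91184658e-01, -6.59544135e-04, -1.70774918e-05]), 'contact_force': array([ 0.75807655, -0.38932491, -0.20536743]), 'torque': array([-0.0041019 , -0.0330394 ,  0.01606496]), 'gripper_width': 0.0855043316663924}
```

View pics/side0.png

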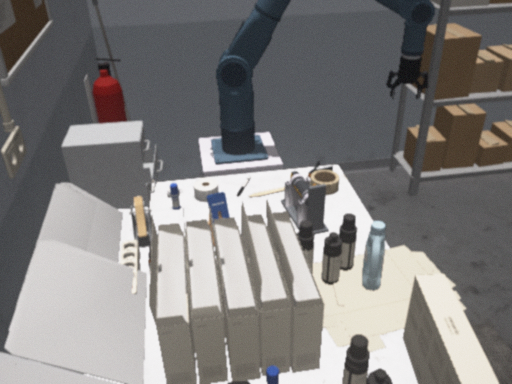

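View pics/top0.png

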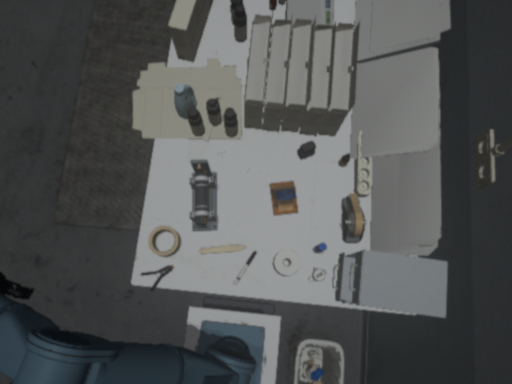

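View pics/wrist0.png

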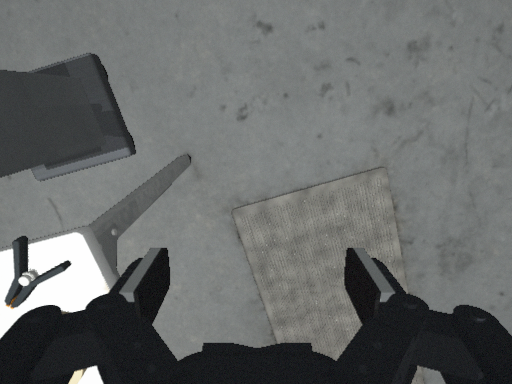

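```bash
python3 - <<'E'
from h import *
im=load("top0")["im"]; a=cv2.resize(im[145:245,175:310],None,fx=5.9,fy=5.9,interpolation=cv2.INTER_CUBIC); cv2.imwrite("pics/topz.png",np.clip(a*1.5,0,255).astype('uint8')[:600])
im=load("side0")["im"]; a=cv2.resize(im[160:245,160:350],None,fx=4.2,fy=4.2,interpolation=cv2.INTER_CUBIC); cv2.imwrite("pics/sidez.png",np.clip(a*1.5,0,255).astype('uint8'))
c=load("top0")
for uv in[(203,195),(284,197),(163,241),(286,263),(320,247)]: print(uv,onz(c,uv,0.05))
E
```

```text
(203, 195) [0.53158064 0.15246826 0.05      ]
(284, 197) [ 0.55458573 -0.13254367  0.05      ]
(163, 241) [0.35624694 0.26796825 0.05      ]
(286, 263) [ 0.32600921 -0.15905454  0.05      ]
(320, 247) [ 0.39231849 -0.27068373  0.05      ]
```

View pics/topz.png

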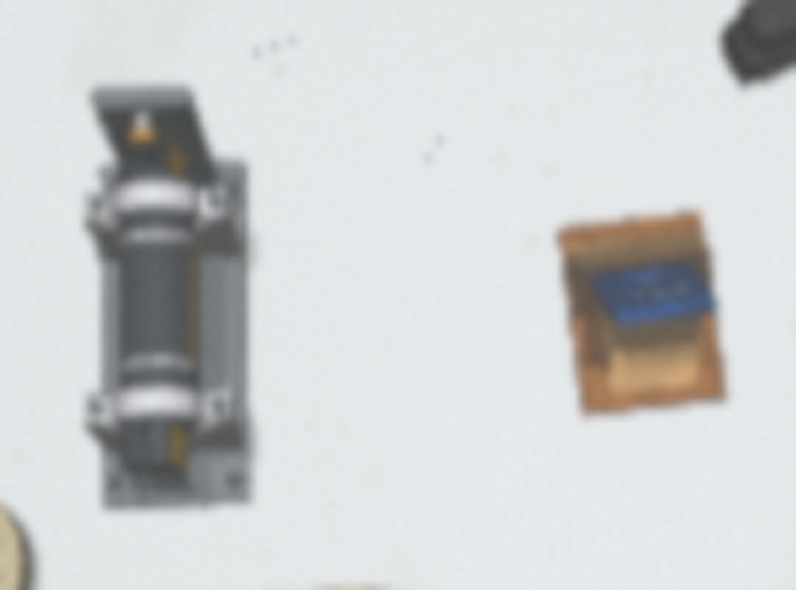

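View pics/sidez.png

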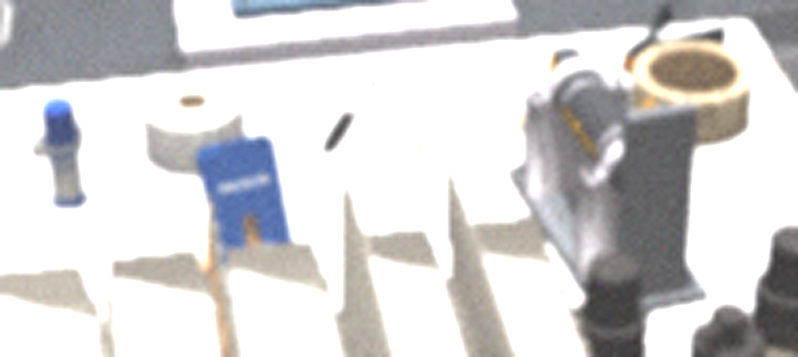

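```bash
cat >> h.py <<'E'
from scipy.spatial.transform import Rotation as Ro
def tf():
    s=env.state(); return np.array(s["position"]),Ro.from_quat(s["tcp_rot"]).as_matrix(),s
def plan(target,yaw_toolx=None):
    p,R,s=tf(); d=R.T@(np.array(target)-p)
    ang=np.degrees(np.arctan2(R[1,0],R[0,0])); print("pos",p.round(4),"toolx ang",ang.round(2),"F",s["contact_force"].round(1),"w",round(s["gripper_width"],4),"t",round(s["time"],2))
    print("tool delta in units(40mm):",(d/0.04).round(3))
    if yaw_toolx is not None:
        t=-((yaw_toolx-ang+180)%360-180); print("turn units:",round(t/8,3))
E
python3 - <<'E'
from h import *
c=load("top0")
f=lambda u,v:(175+u/5.9,145+v/5.9)
A=[onz(c,f(*q),.012) for q in[(103,507),(252,503),(246,160)]]
for a in A: print(a)
d=A[2]-A[1]; print("yaw",np.degrees(np.arctan2(d[1],d[0])),np.linalg.norm(d),np.linalg.norm(A[1]-A[0]))
B=[onz(c,f(*q),.006) for q in[(585,415),(725,400),(698,212),(558,230)]]
for a in B: print(a)
d=B[2]-B[1]; print("rack yaw",np.degrees(np.arctan2(d[1],d[0])))
d=B[3]-B[0]; print("rack yaw",np.degrees(np.arctan2(d[1],d[0])), np.linalg.norm(d))
plan([0.42,0.155,0.36],180)
E
```

```text
[0.40598221 0.17779084 0.012     ]
[0.41780055 0.0889458  0.012     ]
[0.63051791 0.11886148 0.012     ]
yaw 8.005337788799961 0.2148106667936085 0.0896276368201546
[ 0.49355898 -0.10601124  0.006     ]
[ 0.51184599 -0.19036051  0.006     ]
[ 0.62863111 -0.16433263  0.006     ]
[ 0.60787959 -0.07869203  0.006     ]
rack yaw 12.564163858477254
rack yaw 13.43992744034799 0.11753953414494071
pos [0.1706 0.6267 0.2496] toolx ang 164.77 F [ 0.8 -0.4 -0.2] w 0.0855 t 0.15
tool delta in units(40mm): [-9.113 -9.746 -2.745]
turn units: -1.903
```

>>> {"api": "jog_arm", "payload": {"deltas": "-0.5 -0.6 -0.4 0; -1 -1 -0.4 0; -1 -1 -0.4 0; -1 -1 -0.4 0; -1 -1 -0.4 0; -1 -1 -0.4 0; -1 -1 -0.4 0; -1 -1 -0.3 0"}}

```text
time: 1.15
position: [0.3836, 0.246, 0.3748]
tcp_rot: [0.129, 0.992, -0.002, -0.001]
contact_force: [0.9, 0.5, -0.1]
gripper_width: 0.0852
```

```bash
python3 -c "
from h import *
plan([0.45,0.14,0.36],188)"
```

```text
pos [0.3836 0.246  0.3748] toolx ang 165.23 F [ 0.9  0.5 -0.1] w 0.0852 t 1.15
tool delta in units(40mm): [-2.281 -2.138  0.376]
turn units: -2.846
```

>>> {"api": "jog_arm", "payload": {"deltas": "-1 -0.9 0.1 0; -1 -0.9 0.1 0; -0.3 -0.3 0.2 0; 0 0 0 -0.95; 0 0 0 -0.95; 0 0 0 -0.95; 0 0 0 0; 0 0 0 0"}}

```text
time: 2.15
position: [0.4543, 0.1313, 0.3592]
tcp_rot: [-0.069, 0.998, -0.002, -0.001]
contact_force: [-0.1, 0.5, -0.2]
gripper_width: 0.086
```

```bash
python3 - <<'E'
from h import *
plan([0.45,0.14,0.36],188)
c=snap("wrist","w1"); cc=load("w1")
cv2.imwrite("pics/w1z.png",np.clip(cc["im"]*1.4,0,255).astype('uint8'))
for n,X in dict(axisn=[0.41,0.133,0.122],axism=[0.5134,0.1476,0.122]).items(): print(n,proj(cc,X))
E
```

```text
pos [0.4543 0.1313 0.3592] toolx ang -172.11 F [-0.1  0.5 -0.2] w 0.086 t 2.15
tool delta in units(40mm): [ 0.076  0.229 -0.022]
turn units: -0.013
axisn [264.61567403 126.48359759]
axism [264.14875925 209.70863711]
```

View pics/w1z.png

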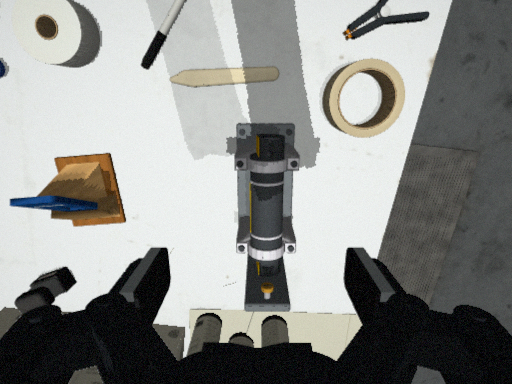

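```bash
python3 - <<'E'
from h import *
im=load("w1")["im"]; a=cv2.resize(im[115:320,225:310],None,fx=5,fy=2.9,interpolation=cv2.INTER_CUBIC); cv2.imwrite("pics/w1y.png",np.clip(a*1.8,0,255).astype('uint8'))
a=cv2.resize(im[135:235,0:135],None,fx=5.9,fy=5.9,interpolation=cv2.INTER_CUBIC); cv2.imwrite("pics/w1r.png",np.clip(a*1.6,0,255).astype('uint8'))
h=cv2.cvtColor(im,cv2.COLOR_BGR2HSV)
for v in(145,190,200,210,220,262): print(v,im[v,236:300:1].sum(1).tolist())
E
```

```text
145 [212, 146, 132, 138, 122, 127, 132, 122, 134, 122, 145, 133, 127, 134, 134, 117, 134, 132, 129, 142, 116, 109, 123, 75, 48, 65, 59, 92, 72, 69, 82, 78, 70, 74, 40, 47, 48, 46, 76, 75, 66, 85, 43, 53, 67, 58, 39, 42, 78, 119, 126, 136, 139, 128, 138, 144, 154, 154, 283, 308, 315, 306, 301, 312]
190 [518, 316, 249, 286, 281, 276, 282, 276, 280, 277, 252, 248, 241, 234, 175, 113, 107, 107, 95, 83, 60, 92, 87, 94, 95, 98, 82, 88, 82, 104, 91, 98, 85, 95, 81, 85, 85, 84, 96, 85, 78, 91, 87, 82, 63, 80, 34, 197, 269, 270, 268, 271, 266, 279, 277, 250, 375, 486, 514, 520, 510, 512, 515, 512]
200 [504, 429, 288, 281, 283, 272, 278, 276, 273, 273, 245, 232, 235, 227, 209, 128, 104, 117, 113, 143, 133, 138, 111, 95, 113, 84, 144, 140, 121, 115, 122, 151, 158, 162, 150, 159, 157, 157, 141, 144, 141, 128, 135, 110, 104, 101, 71, 247, 273, 274, 273, 279, 272, 275, 269, 243, 468, 505, 515, 517, 516, 519, 512, 518]
210 [513, 511, 329, 273, 276, 276, 271, 272, 284, 259, 252, 246, 234, 222, 195, 133, 112, 120, 127, 131, 136, 133, 142, 149, 153, 156, 150, 152, 158, 170, 165, 159, 161, 152, 162, 145, 142, 149, 145, 143, 143, 126, 142, 115, 114, 102, 123, 245, 280, 279, 280, 284, 272, 276, 263, 288, 485, 506, 522, 518, 505, 509, 520, 513]
220 [452, 448, 273, 153, 137, 142, 139, 136, 143, 126, 136, 130, 133, 127, 181, 120, 104, 116, 133, 129, 128, 131, 132, 151, 142, 151, 148, 161, 149, 151, 160, 154, 162, 159, 163, 148, 146, 147, 139, 141, 121, 128, 122, 119, 113, 99, 92, 132, 129, 134, 130, 124, 133, 128, 141, 230, 474, 514, 509, 514, 509, 512, 511, 511]
262 [510, 510, 509, 505, 509, 510, 508, 513, 510, 512, 520, 273, 79, 94, 92, 91, 80, 103, 100, 97, 133, 128, 158, 121, 149, 144, 162, 160, 161, 165, 165, 168, 154, 155, 153, 162, 157, 153, 130, 128, 105, 125, 75, 68, 72, 77, 84, 242, 466, 511, 509, 505, 519, 516, 511, 504, 512, 517, 505, 505, 509, 496, 512, 509]
```

View pics/w1y.png

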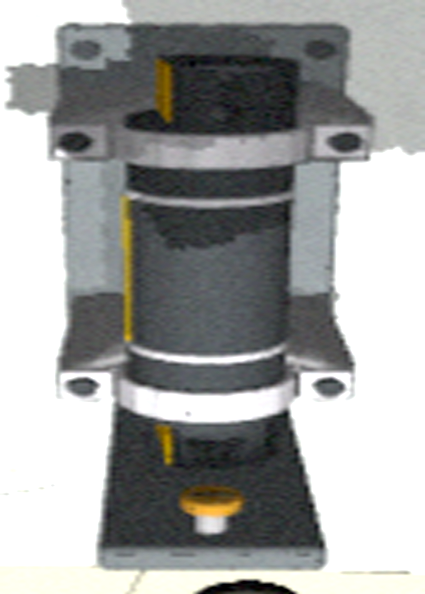

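View pics/w1r.png

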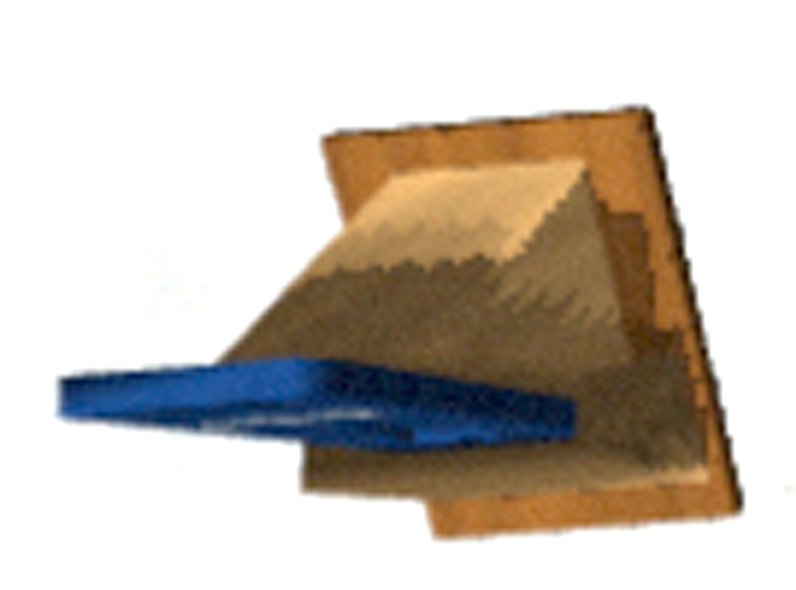

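```bash
python3 - <<'E'
from h import *
c=load("w1"); im=c["im"]
# shaft silhouette rows
P=[]
for v in range(192,232,4):
    for_l=250.0
    r=im[v,236:300].astype(int).sum(1)
hs=cv2.cvtColor(im,cv2.COLOR_BGR2HSV)
y=cv2.inRange(hs,(10,120,60),(35,255,255))
for v in(139,145,150,188,192,200,210,220,228,264,270): print(v,[int(q) for q in np.where(y[v,236:300])[0]+236])
m=y.copy(); m[:280]=0;m[300:]=0;m[:,:255]=0;m[:,285:]=0
ys,xs=np.where(m); print("head",xs.min(),xs.max(),ys.min(),ys.max(),xs.mean())
e=np.array([8.*np.pi/180]); ex=np.array([np.cos(e[0]),np.sin(e[0]),0]); ey=np.array([-ex[1],ex[0],0])
C=np.array([0.5184,0.1483,0])
for v,u in((205,(250.2+282.6)/2),):
    X=onz(c,(u,v),0.1)-C; print("axis lateral",X@ex,X@ey)
for u,v in((xs.min(),ys.mean()),(xs.max()+1,ys.mean())):
    X=onz(c,(u,v),0.164)-C; print("head edge",X@ex,X@ey)
# base corners in wrist
for uv in((237,123),(294.5,123)):
    X=onz(c,uv,0.012); print("base near corner",X, (X-C)@ex,(X-C)@ey)
# post top corners
for uv in((225+103/5,115+553/2.9),(225+325/5,115+552/2.9)):
    X=onz(c,uv,0.178); print("post top far",(X-C)@ex,(X-C)@ey)
E
```

```text
139 [256, 257, 258]
145 [257, 258]
150 [258]
188 [250]
192 [250]
200 [250]
210 [250]
220 [250]
228 [250]
264 [257, 258]
270 [258]
head 261 273 286 292 266.88709677419354
axis lateral -0.0034517262648533515 0.003470179683046755
head edge 0.08431856494833355 -0.004161494185548921
head edge 0.08429298542365729 0.011893774740798543
base near corner [0.42038486 0.09418854 0.012     ] -0.10459211969846584 -0.039943781097155455
base near corner [0.4082713  0.18111997 0.012     ] -0.10448927951636991 0.047827525945069
post top far 0.09709212403054572 -0.022797993069119397
post top far 0.09649589739974182 0.030622735738426755
```

```bash
python3 -c "
from h import *
c=load('w1')
e=np.radians(8);ex=np.array([np.cos(e),np.sin(e),0]); ey=np.array([-ex[1],ex[0],0]);C=np.array([0.5184,0.1483,0])
for r in(303,310.5): print((onz(c,(267,r),.178)-C)@ex)
plan([0.5149,0.1516,0.08],188)"
```

```text
0.09320110875812489
0.10397475698456368
pos [0.4543 0.1313 0.3592] toolx ang -172.09 F [-0.2 -0.7 -0. ] w 0.0854 t 2.2
tool delta in units(40mm): [-1.583  0.315  6.976]
turn units: -0.011
```

>>> {"api": "jog_arm", "payload": {"deltas": "-0.8 0.15 0.5 0; -0.8 0.15 1 0; 0 0 1 0; 0 0 1 0; 0 0 1 0; 0 0 0.9 0; 0 0 0.6 0; 0 0 0 0", "claw": 0.2}}

```text
time: 3.2
position: [0.5198, 0.1544, 0.1129]
tcp_rot: [-0.064, 0.998, -0.001, 0.001]
contact_force: [0.1, -0.8, 0.1]
gripper_width: 0.0686
```

```bash
python3 -c "
from h import *
plan([0.5149,0.1516,0.08],188)"
```

```text
pos [0.5198 0.1544 0.1129] toolx ang -172.68 F [ 0.1 -0.8  0.1] w 0.0686 t 3.2
tool delta in units(40mm): [ 0.133 -0.053  0.821]
turn units: -0.085
```

>>> {"api": "jog_arm", "payload": {"deltas": "0.13 0 0.4 -0.08; 0 0 0.4 0; 0 0.1 0 0; 0 0.1 0 0; 0 0.05 0 0; 0 0.05 0 0; 0 0.05 0 0; 0 0 0 0"}}

```text
time: 4.2
position: [0.5171, 0.1641, 0.0839]
tcp_rot: [-0.066, 0.998, -0.003, 0.005]
contact_force: [1.1, -0.2, -0.3]
gripper_width: 0.0684
```

>>> {"api": "jog_arm", "payload": {"deltas": "0 0.05 0.1 0; 0 0.05 0 0; 0 0.05 0 0; 0 0.05 0 0; 0 0.05 0 0; 0 0.05 0 0; 0 0.05 0 0; 0 0.05 0 0"}}

```text
time: 5.2
position: [0.5182, 0.1641, 0.08]
tcp_rot: [-0.06, 0.998, -0.012, 0.006]
contact_force: [0.7, -7.4, -1.4]
gripper_width: 0.0685
```

>>> {"api": "jog_arm", "payload": {"deltas": "0 0.15 0 0; 0 0.2 0 0; 0 0.2 -0.1 0; 0 0.2 -0.15 0; 0 0.2 -0.15 0; 0 0.2 -0.15 0; 0 0.2 -0.1 0; 0 0.2 0 0"}}

```text
time: 6.2
position: [0.5194, 0.1648, 0.0994]
tcp_rot: [-0.039, 0.998, -0.047, 0.005]
contact_force: [1.5, -20.2, 10.2]
gripper_width: 0.0683
```

```bash
cat > yl.py <<'E'
from h import *
import sys
t=sys.argv[1]; snap("wrist",t); c=load(t); im=c["im"]
plan([0.5149,0.1516,0.08],188)
cv2.imwrite(f"pics/{t}z.png",np.clip(im*1.6,0,255).astype('uint8'))
E
python3 yl.py w2
```

```text
pos [0.5193 0.1648 0.0994] toolx ang -175.5 F [  2.6 -19.6   7.4] w 0.0684 t 6.25
tool delta in units(40mm): [ 0.14  -0.273  0.513]
turn units: -0.437
```

View pics/w2z.png

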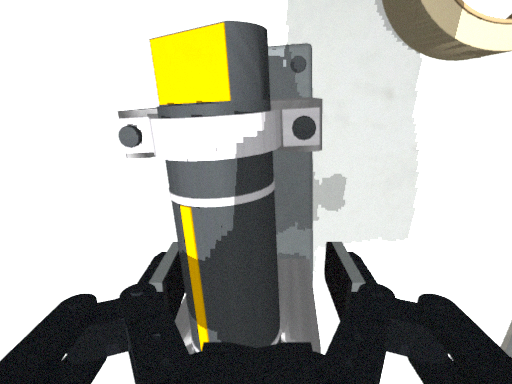

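```bash
cat > ang.py <<'E'
from h import *
import sys
e=np.radians(8);ex=np.array([np.cos(e),np.sin(e),0]); ey=np.array([-ex[1],ex[0],0]);C=np.array([0.5184,0.1483,0])+.002*ex+.0037*ey
def cyl(c,uv,r,lat=0):
    o,d=ray(c,uv); o=o-C-np.array([0,0,.1])-lat*ey; oy,oz=o@ey,o[2]; dy,dz=d@ey,d[2]
    a=dy*dy+dz*dz;b=oy*dy+oz*dz;cc=oy*oy+oz*oz-r*r; D=b*b-a*cc
    if D<0: return None
    s=(-b-np.sqrt(D))/a; p=o+s*d
    return p@ex,np.degrees(np.arctan2(-(p@ey),p[2]))
def stripe(t,lo=-.045,hi=.035,lat=0):
    c=load(t); hs=cv2.cvtColor(c["im"],cv2.COLOR_BGR2HSV); y=cv2.inRange(hs,(15,120,60),(35,255,255))
    L=[]
    for v in range(384):
        xs=np.where(y[v])[0]
        if len(xs)<1: continue
        A=cyl(c,(xs.min()-.5,v),.022,lat);B=cyl(c,(xs.max()+.5,v),.022,lat)
        if A and B and lo<A[0]<hi and lo<B[0]<hi and xs.max()-xs.min()<25: L.append((v,xs.min(),xs.max(),A[0],A[1],B[1]))
    L=np.array(L); return L
if __name__=="__main__":
    for lat in(-.002,0,.002):
        L=stripe(sys.argv[1],lat=lat); print(lat,len(L),"mean edges",L[:,4].mean(),L[:,5].mean(),"mid",L[:,4:].mean())
    print(L[::10])
E
python3 ang.py w2
```

```text
-0.002 146 mean edges 30.54160177523895 16.21457789693338 mid 23.378089836086165
0 146 mean edges 39.42247297396061 22.57425870029881 mid 30.99836583712971
0.002 143 mean edges 52.3003824534107 29.382720065011714 mid 40.841551259211215
[[ 2.05000000e+02  1.80000000e+02  1.82000000e+02 -3.67552888e-02
   5.01870305e+01  4.23932169e+01]
 [ 2.15000000e+02  1.81000000e+02  1.91000000e+02 -3.23135829e-02
   5.18116358e+01  2.91760731e+01]
 [ 2.25000000e+02  1.83000000e+02  1.93000000e+02 -2.81766738e-02
   5.00395570e+01  2.82495307e+01]
 [ 2.35000000e+02  1.84000000e+02  1.94000000e+02 -2.35046335e-02
   5.16841817e+01  2.87719861e+01]
 [ 2.45000000e+02  1.85000000e+02  1.95000000e+02 -1.86456279e-02
   5.35724130e+01  2.93129523e+01]
 [ 2.55000000e+02  1.87000000e+02  1.97000000e+02 -1.43041353e-02
   5.15520913e+01  2.83537618e+01]
 [ 2.65000000e+02  1.88000000e+02  1.98000000e+02 -9.18140815e-03
   5.34660119e+01  2.88968044e+01]
 [ 2.75000000e+02  1.90000000e+02  2.00000000e+02 -4.68528959e-03
   5.14150916e+01  2.79205557e+01]
 [ 2.85000000e+02  1.91000000e+02  2.01000000e+02  7.19600005e-04
   5.33555173e+01  2.84655929e+01]
 [ 2.95000000e+02  1.93000000e+02  2.02000000e+02  5.38121096e-03
   5.12728873e+01  2.90309037e+01]
 [ 3.05000000e+02  1.94000000e+02  2.04000000e+02  1.10884321e-02
   5.32406770e+01  2.80183859e+01]
 [ 3.15000000e+02  1.96000000e+02  2.05000000e+02  1.59274837e-02
   5.11251578e+01  2.85858884e+01]
 [ 3.25000000e+02  1.97000000e+02  2.06000000e+02  2.19591407e-02
   5.31212173e+01  2.91753623e+01]
 [ 3.35000000e+02  1.99000000e+02  2.07000000e+02  2.69888014e-02
   5.09715544e+01  2.97883649e+01]
 [ 3.45000000e+02  2.00000000e+02  2.03000000e+02  3.33691721e-02
   5.29968399e+01  4.04972810e+01]]
```

>>> {"api": "jog_arm", "payload": {"deltas": "0.1 -0.2 0 -0.2; 0 -0.2 -0.1 -0.2; 0 -0.1 -0.1 0; 0 -0.1 0 0; 0 -0.05 0 0; 0 -0.05 0 0; 0 -0.05 0 0; 0 -0.05 0 0"}}

```text
time: 7.25
position: [0.5189, 0.1407, 0.1111]
tcp_rot: [-0.071, 0.997, -0.043, 0.005]
contact_force: [-0.9, 5.3, -2.0]
gripper_width: 0.0681
```

```bash
python3 -c "
from h import *
plan([0.5149,0.1516,0.08],188); print(tf()[1][:,2])"; python3 yl.py w3; python3 ang.py w3
```

```text
pos [0.5189 0.1407 0.1111] toolx ang -171.81 F [-0.9  5.3 -2. ] w 0.0681 t 7.25
tool delta in units(40mm): [0.064 0.35  0.75 ]
turn units: 0.024
[ 0.01564441 -0.08525183 -0.99623661]
pos [0.5189 0.1407 0.1111] toolx ang -171.81 F [-0.9  6.  -2.5] w 0.0683 t 7.3
tool delta in units(40mm): [0.064 0.35  0.75 ]
turn units: 0.023
-0.002 90 mean edges 29.668333166305416 15.890505201915094 mid 22.779419184110253
0 90 mean edges 36.325650949068695 21.507163991276247 mid 28.916407470172473
0.002 90 mean edges 43.77875810081793 27.394149326720743 mid 35.58645371376933
[[ 2.54000000e+02  2.53000000e+02  2.63000000e+02 -1.29003758e-02
   4.39151729e+01  2.74557385e+01]
 [ 2.64000000e+02  2.53000000e+02  2.63000000e+02 -7.84443994e-03
   4.39326228e+01  2.73031455e+01]
 [ 2.74000000e+02  2.53000000e+02  2.63000000e+02 -2.66983013e-03
   4.39504887e+01  2.71473201e+01]
 [ 2.84000000e+02  2.53000000e+02  2.63000000e+02  2.62768201e-03
   4.39687859e+01  2.69881557e+01]
 [ 2.94000000e+02  2.53000000e+02  2.63000000e+02  8.05252816e-03
   4.39875300e+01  2.68255413e+01]
 [ 3.04000000e+02  2.53000000e+02  2.62000000e+02  1.36093557e-02
   4.40067376e+01  2.80375907e+01]
 [ 3.14000000e+02  2.53000000e+02  2.62000000e+02  1.93030410e-02
   4.40264262e+01  2.78814614e+01]
 [ 3.24000000e+02  2.53000000e+02  2.62000000e+02  2.51387036e-02
   4.40466141e+01  2.77218151e+01]
 [ 3.34000000e+02  2.53000000e+02  2.62000000e+02  3.11217217e-02
   4.40673206e+01  2.75585287e+01]]
```

>>> {"api": "jog_arm", "payload": {"deltas": "0 -0.15 0 0; 0 -0.2 0 0; 0 -0.2 0.1 0; 0 -0.2 0.1 0; 0 -0.2 0.1 0; 0 -0.2 0.05 0; 0 -0.2 0 0; 0 -0.1 0 0"}}

```text
time: 8.3
position: [0.5244, 0.1409, 0.1018]
tcp_rot: [-0.093, 0.996, -0.011, 0.009]
contact_force: [0.0, 4.3, -4.0]
gripper_width: 0.0681
```

```bash
python3 -c "
from h import *
plan([0.5149,0.1516,0.08],188); print(tf()[1][:,2])"; python3 yl.py w4; python3 ang.py w4 | head -3
```

```text
pos [0.5244 0.1409 0.1018] toolx ang -169.33 F [ 0.   4.3 -4. ] w 0.0681 t 8.3
tool delta in units(40mm): [0.191 0.318 0.534]
turn units: 0.333
[ 0.01912991 -0.02039642 -0.99960894]
pos [0.5244 0.1407 0.1017] toolx ang -169.35 F [-1.6 12.6 -4.9] w 0.0683 t 8.35
tool delta in units(40mm): [0.19  0.324 0.533]
turn units: 0.331
-0.002 149 mean edges 27.776220858060448 13.861268705067097 mid 20.818744781563773
0 149 mean edges 33.81954656317908 19.210468748790575 mid 26.515007655984828
0.002 149 mean edges 40.31929840129829 24.708331860904305 mid 32.513815131101296
```

View pics/w4z.png

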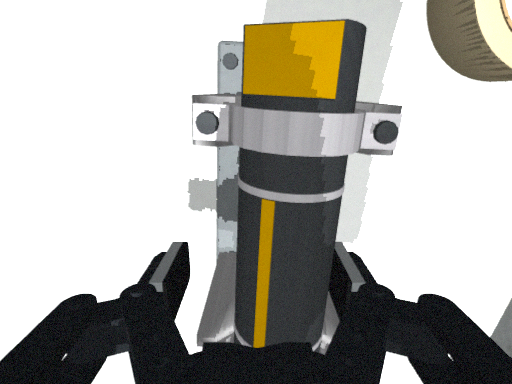

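>>> {"api": "jog_arm", "payload": {"deltas": "0.1 -0.2 0 0.15; 0 -0.25 0 0.15; 0 -0.25 0.1 0; 0 -0.25 0.1 0; 0 -0.25 0.1 0; 0 -0.25 0.05 0; 0 0 0 0; 0 0.2 0 0"}}

```text
time: 9.35
position: [0.5231, 0.1504, 0.0919]
tcp_rot: [-0.094, 0.995, 0.021, 0.009]
contact_force: [0.2, -0.4, 0.4]
gripper_width: 0.0684
```

```bash
python3 -c "
from h import *
plan([0.5149,0.1516,0.08],188); print(tf()[1][:,2])"; python3 yl.py w5; python3 ang.py w5 | head -3
```

```text
pos [0.5231 0.1504 0.0919] toolx ang -169.25 F [ 0.2 -0.4  0.4] w 0.0684 t 9.35
tool delta in units(40mm): [0.203 0.054 0.296]
turn units: 0.344
[ 0.01480775  0.04428377 -0.99890924]
pos [0.5227 0.1522 0.0919] toolx ang -169.15 F [-0.1  1.1 -0.1] w 0.0684 t 9.4
tool delta in units(40mm): [0.202 0.009 0.294]
turn units: 0.356
-0.002 136 mean edges 7.814656399722104 -5.9883637790918804 mid 0.913146310315112
0 136 mean edges 13.04519232347121 -0.729101856158805 mid 6.158045233656203
0.002 136 mean edges 18.35300108109607 4.462904866107246 mid 11.40795297360166
```

View pics/w5z.png

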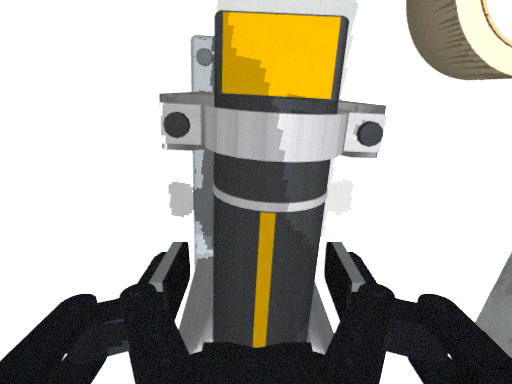

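```bash
cat > sil.py <<'E'
from ang import *
def lat_of(t,rows):
    c=load(t); g=cv2.GaussianBlur(c["im"],(3,3),0).astype(float).sum(2); hs=cv2.cvtColor(c["im"],cv2.COLOR_BGR2HSV); y=cv2.inRange(hs,(15,120,60),(35,255,255))
    out=[]
    for v in rows:
        xs=np.where(y[v])[0]; m=int(xs.mean())
        l=m-5
        while g[v,l]<190: l-=1
        r=m+8
        while g[v,r]<190: r+=1
        A=[]
        for u in(l+.5,r-.5):
            o,d=ray(c,(u,v)); A.append(np.arctan2(d@ey,-d[2]))
        o=o-C; b=np.mean(A); lat=o@ey+np.tan(b)*(o[2]-.1)
        rad=np.sin((A[1]-A[0])/2 if A[1]>A[0] else (A[0]-A[1])/2)*np.hypot(o[2]-.1,o@ey-lat)
        o2,d=ray(c,(xs.mean(),v)); out.append((v,l,r,lat*1e3,rad*1e3,cyl(c,(xs.mean(),v),.022,lat)[1]))
    return np.array(out)
if __name__=="__main__":
    o=lat_of(sys.argv[1],range(int(sys.argv[2]),int(sys.argv[3]),8)); print(o.round(2)); print(np.median(o,0).round(2))
E
python3 sil.py w5 225 320
```

```text
[[225.   261.   321.     9.81  12.1   32.68]
 [233.   261.   320.     9.92  12.01  32.46]
 [241.   261.   319.    10.03  11.92  32.76]
 [249.   260.   318.     9.92  12.03  32.94]
 [257.   259.   317.     9.81  12.15  32.6 ]
 [265.   259.   316.     9.93  12.05  32.9 ]
 [273.   259.   315.    10.05  11.95  32.68]
 [281.   258.   314.     9.94  12.07  32.86]
 [289.   257.   315.    10.26  12.63  33.78]
 [297.   257.   314.    10.38  12.54  34.11]
 [305.   256.   317.    11.15  13.55  36.38]
 [313.   255.   312.    10.16  12.8   33.97]]
[269.   259.   316.5    9.98  12.09  32.88]
```

```bash
sed -i 's/l=m-5/l=xs.min()-5/; s/r=m+8/r=xs.max()+5/' sil.py; python3 sil.py w5 225 320; python3 sil.py w1 188 228|tail -1
```

```text
[[ 2.250e+02  2.020e+02  3.210e+02 -2.540e+00  2.393e+01 -3.200e-01]
 [ 2.330e+02  2.040e+02  3.200e+02 -2.140e+00  2.356e+01  2.600e-01]
 [ 2.410e+02  2.110e+02  3.190e+02 -6.900e-01  2.219e+01  4.000e+00]
 [ 2.490e+02  2.120e+02  3.180e+02 -4.700e-01  2.199e+01  4.990e+00]
 [ 2.570e+02  2.120e+02  3.170e+02 -4.600e-01  2.199e+01  4.990e+00]
 [ 2.650e+02  2.110e+02  3.160e+02 -6.600e-01  2.220e+01  4.440e+00]
 [ 2.730e+02  2.110e+02  3.150e+02 -6.500e-01  2.221e+01  3.980e+00]
 [ 2.810e+02  2.110e+02  3.140e+02 -6.400e-01  2.221e+01  4.440e+00]
 [ 2.890e+02  2.110e+02  3.150e+02 -2.100e-01  2.264e+01  5.530e+00]
 [ 2.970e+02  2.110e+02  3.140e+02 -2.000e-01  2.265e+01  5.540e+00]
 [ 3.050e+02  2.110e+02  3.170e+02  6.800e-01  2.351e+01  7.780e+00]
 [ 3.130e+02  2.110e+02  3.120e+02 -1.700e-01  2.267e+01  6.050e+00]]
[269.   211.   316.5   -0.56  22.43   4.71]Traceback (most recent call last):
  File "sil.py", line 19, in <module>
    o=lat_of(sys.argv[1],range(int(sys.argv[2]),int(sys.argv[3]),8)); print(o.round(2)); print(np.median(o,0).round(2))
  File "sil.py", line 16, in lat_of
    o2,d=ray(c,(xs.mean(),v)); out.append((v,l,r,lat*1e3,rad*1e3,cyl(c,(xs.mean(),v),.022,lat)[1]))
                                                                 ~~~~~~~~~~~~~~~~~~~~~~~~~~~~~^^^
TypeError: 'NoneType' object is not subscriptable
```

>>> {"api": "jog_arm", "payload": {"deltas": "0.1 0.15 0 0.15; 0.1 0.1 0 0.15; 0 0.05 0 0; 0 0.15 0 0; 0 0.2 -0.05 0; 0 0.2 -0.05 0; 0 0 0 0; 0 -0.25 0 0"}}

```text
time: 10.4
position: [0.5136, 0.1529, 0.0937]
tcp_rot: [-0.064, 0.998, 0.009, 0.009]
contact_force: [0.2, -0.1, -0.3]
gripper_width: 0.0685
```

```bash
python3 yl.py w6; python3 -c "
from h import *
print(tf()[1][:,2])"; python3 sil.py w6 225 320
```

```text
pos [0.5139 0.1506 0.0938] toolx ang -172.77 F [ 0.2 -2.  -0.4] w 0.0684 t 10.45
tool delta in units(40mm): [-0.02   0.017  0.346]
turn units: -0.096
[ 0.01794707  0.01780575 -0.99968038]sil.py:6: RuntimeWarning: Mean of empty slice.
  xs=np.where(y[v])[0]; m=int(xs.mean())
  ret = ret.dtype.type(ret / rcount)
Traceback (most recent call last):
  File "sil.py", line 19, in <module>
    o=lat_of(sys.argv[1],range(int(sys.argv[2]),int(sys.argv[3]),8)); print(o.round(2)); print(np.median(o,0).round(2))
  File "sil.py", line 6, in lat_of
    xs=np.where(y[v])[0]; m=int(xs.mean())
                            ~~~^^^^^^^^^^^
ValueError: cannot convert float NaN to integer
```

```bash
python3 sil.py w6 245 316
```

```text
[[ 2.450e+02  2.010e+02  3.060e+02 -1.900e-01  2.207e+01 -2.220e+00]
 [ 2.530e+02  2.020e+02  3.050e+02 -2.400e-01  2.186e+01 -2.270e+00]
 [ 2.610e+02  2.030e+02  3.050e+02 -8.000e-02  2.186e+01 -1.760e+00]
 [ 2.690e+02  2.030e+02  3.060e+02  8.000e-02  2.228e+01 -1.700e+00]
 [ 2.770e+02  2.010e+02  3.090e+02  2.600e-01  2.355e+01 -1.160e+00]
 [ 2.850e+02  2.000e+02  3.080e+02 -2.300e-01  2.378e+01 -2.320e+00]
 [ 2.930e+02  2.030e+02  3.130e+02  1.470e+00  2.445e+01  2.210e+00]
 [ 3.010e+02  2.040e+02  3.170e+02  2.540e+00  2.534e+01  5.090e+00]
 [ 3.090e+02  2.040e+02  3.040e+02 -4.100e-01  2.273e+01 -2.490e+00]]
[ 2.770e+02  2.030e+02  3.060e+02 -8.000e-02  2.273e+01 -1.760e+00]
```

View pics/w6z.png

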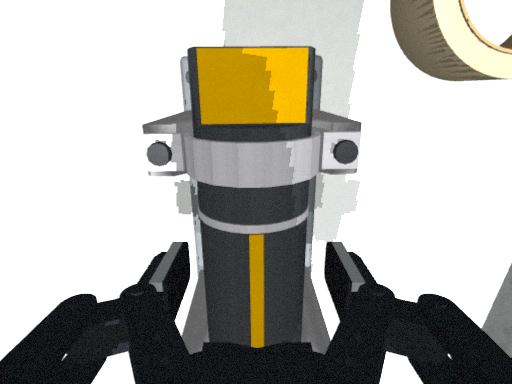

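>>> {"api": "jog_arm", "payload": {"deltas": "0 0.15 0 0; 0 0.1 0 0; 0 0.1 0 0; 0 0.15 0 0; 0 0.2 0.03 0; 0 0 0 0; 0 -0.3 0 0; 0 0 0 0"}}

```text
time: 11.45
position: [0.5143, 0.1512, 0.0933]
tcp_rot: [-0.059, 0.998, -0.001, 0.01]
contact_force: [-0.3, 0.1, -0.4]
gripper_width: 0.0684
```

```bash
python3 yl.py w7; python3 -c "
from h import *
print(tf()[1][:,2])"; python3 sil.py w7 245 316
```

```text
pos [0.5141 0.1523 0.0933] toolx ang -173.22 F [-0.4  0.2  0.2] w 0.0684 t 11.5
tool delta in units(40mm): [-0.01  -0.018  0.332]
turn units: -0.153
[ 2.01089554e-02  3.12990491e-04 -9.99797746e-01]
[[ 2.450e+02  2.040e+02  3.090e+02 -3.400e-01  2.198e+01 -1.280e+00]
 [ 2.530e+02  2.050e+02  3.090e+02 -2.200e-01  2.198e+01 -7.700e-01]
 [ 2.610e+02  2.060e+02  3.090e+02 -9.000e-02  2.198e+01 -2.600e-01]
 [ 2.690e+02  2.060e+02  3.110e+02  2.600e-01  2.261e+01  3.600e-01]
 [ 2.770e+02  2.050e+02  3.140e+02  6.100e-01  2.367e+01  1.470e+00]
 [ 2.850e+02  2.060e+02  3.130e+02  5.300e-01  2.347e+01  9.700e-01]
 [ 2.930e+02  2.030e+02  3.190e+02  1.110e+00  2.562e+01  2.670e+00]
 [ 3.010e+02  2.070e+02  3.080e+02 -5.200e-01  2.263e+01 -1.380e+00]
 [ 3.090e+02  2.080e+02  3.080e+02 -3.900e-01  2.264e+01 -1.330e+00]]
[ 2.770e+02  2.060e+02  3.090e+02 -9.000e-02  2.263e+01 -2.600e-01]
```

```bash
python3 - <<'E'
from h import *
c=load("top0"); f=lambda u,v:(175+u/5.9,145+v/5.9)
for q in((620,322),(715,305),(712,290)): print(onz(c,f(*q),.116))
w=load("w1"); g=lambda u,v:(u/5.9,135+v/5.9)
for q in((60,378),(60,415),(300,360),(575,400)): print(onz(w,g(*q),.116))
plan([0.51,-0.14,0.33],103); print(env.state()["qpos"])
E
```

```text
[ 0.52911516 -0.11578023  0.116     ]
[ 0.54472194 -0.16882167  0.116     ]
[ 0.55329539 -0.16642176  0.116     ]
[ 0.54678499 -0.17857545  0.116     ]
[ 0.55560483 -0.17949727  0.116     ]
[ 0.53523596 -0.12615576  0.116     ]
[ 0.53623504 -0.06686706  0.116     ]
pos [0.5141 0.1523 0.0933] toolx ang -173.22 F [-0.4  0.2  0.2] w 0.0684 t 11.5
tool delta in units(40mm): [ 0.846 -7.255 -5.922]
turn units: 10.472
[-0.56625902  0.57911391  0.24510927  1.97131284 -0.22587147  0.59780727
  1.51439385]
```

>>> {"api": "jog_arm", "payload": {"deltas": "0 0 -0.8 0; 0 0 -1 0; 0 0 -1 0; 0 0 -1 0; 0 0 -1 1; 0 0 -1 1; 0 0 -1 1; 0 0 0 1", "claw": 0.3}}

```text
time: 12.5
position: [0.5066, 0.1589, 0.3744]
tcp_rot: [0.222, 0.975, 0.005, 0.008]
contact_force: [0.7, 0.3, -0.5]
gripper_width: 0.0596
```

>>> {"api": "jog_arm", "payload": {"deltas": "0 0 0 1; 0 0 0 1; 0 0 0 1; 0 0 0 1; 0 0 0 1; 0 0 0 1; 0 0 0 1; 0 0 0 0"}}

```text
time: 13.5
position: [0.5041, 0.1663, 0.3754]
tcp_rot: [0.661, 0.75, 0.011, 0.003]
contact_force: [-0.8, 0.8, -0.1]
gripper_width: 0.0597
```

```bash
python3 -c "
from h import *
plan([0.54,-0.13,0.33],103); print(tf()[1][:,2])"
```

```text
pos [0.5041 0.1663 0.3754] toolx ang 97.23 F [-0.8  0.8 -0.1] w 0.0597 t 13.5
tool delta in units(40mm): [-7.472 -0.063  1.052]
turn units: -0.721
[ 0.01855209  0.01330614 -0.99973935]
```

>>> {"api": "jog_arm", "payload": {"deltas": "-1 0 0.15 -0.7; -1 -0.1 0.15 0; -1 -0.1 0.15 0; -1 -0.1 0.15 0; -1 -0.1 0.15 0; -1 -0.1 0.15 0; -1 -0.1 0 0; 0 0 0 0"}}

```text
time: 14.5
position: [0.546, -0.1145, 0.3348]
tcp_rot: [0.608, 0.794, 0.013, 0.003]
contact_force: [0.6, 0.9, 0.1]
gripper_width: 0.0599
```

```bash
python3 -c "
from h import *
plan([0.54,-0.13,0.33],103); print(tf()[1][:,2])"; python3 yl.py r1
```

```text
pos [ 0.546  -0.1145  0.3348] toolx ang 105.18 F [0.6 0.9 0.1] w 0.0599 t 14.5
tool delta in units(40mm): [-0.337 -0.248  0.109]
turn units: 0.272
[ 0.02011695  0.0169932  -0.99965321]
pos [ 0.5461 -0.1121  0.3345] toolx ang 105.32 F [0.2 1.1 0.6] w 0.0599 t 14.55
tool delta in units(40mm): [6.483 0.836 6.468]
turn units: -10.335
```

View pics/r1z.png

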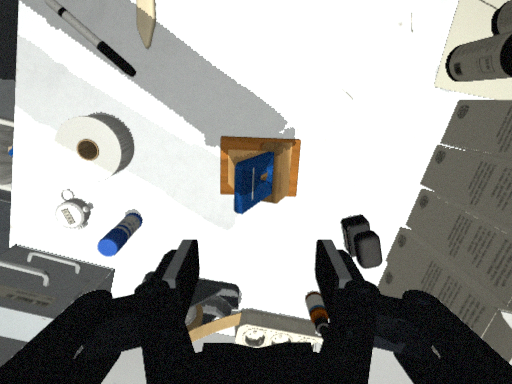

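```bash
python3 - <<'E'
from h import *
im=load("r1")["im"]; a=cv2.resize(im[128:222,210:310],None,fx=6.3,fy=6.3,interpolation=cv2.INTER_CUBIC); cv2.imwrite("pics/r1y.png",np.clip(a*1.8,0,255).astype('uint8'))
E
```

```text
(no output)
```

View pics/r1y.png

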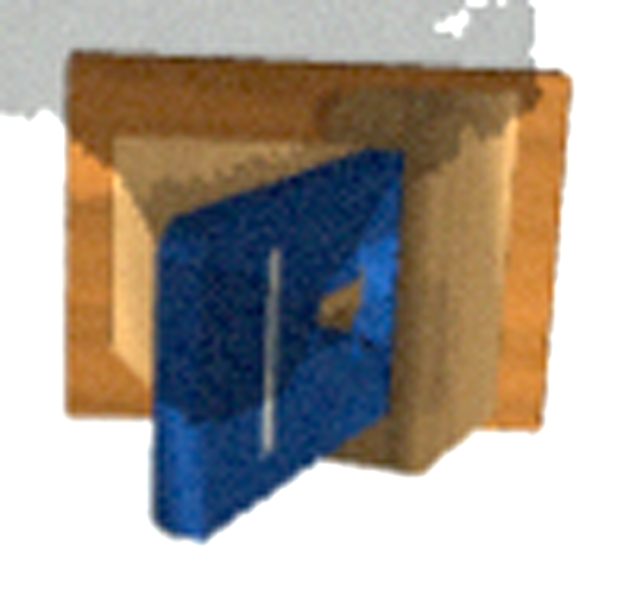

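```bash
python3 - <<'E'
from h import *
a=load("w1");b=load("r1");t=load("top0")
g=lambda u,v:(u/5.9,135+v/5.9); k=lambda u,v:(210+u/6.3,128+v/6.3); f=lambda u,v:(175+u/5.9,145+v/5.9)
for p,q in(((60,378),(155,525)),((60,413),(203,540)),((300,360),(165,222))):
    print(tri(a,g(*p),b,k(*q)))
print(tri(t,f(620,322),b,k(165,225)),tri(t,f(715,303),b,k(180,535)))
# side view: plate top corners
# rack base corners, z .01
B=[onz(b,k(*q),.008) for q in((68,415),(72,52),(570,75),(543,430))]
for x in B: print(x.round(4))
d=B[3]-B[0];print(np.degrees(np.arctan2(d[1],d[0])));d=B[2]-B[1];print(np.degrees(np.arctan2(d[1],d[0])),np.linalg.norm(d)); d=B[1]-B[0];print(np.degrees(np.arctan2(d[1],d[0]))-90,np.linalg.norm(d))
for z in(.116,.125,.134): print(z,onz(b,k(180,378),z), onz(b,k(155,378),z),onz(b,k(205,378),z))
# blue face boundary in the rack line
E
```

```text
(array([ 0.53910608, -0.16560879,  0.13226723]), np.float64(0.0006812759390092614))
(array([ 0.54808429, -0.16716741,  0.13084018]), np.float64(0.0003635292867414562))
(array([ 0.5261086 , -0.10993374,  0.13897305]), np.float64(0.002069340401433434))
(array([ 0.52779176, -0.11477257,  0.11911643]), np.float64(0.0020429043195063206)) (array([ 0.54355086, -0.16785888,  0.12806524]), np.float64(0.0011531362045440166))
[ 0.5168 -0.1901  0.008 ]
[ 0.4973 -0.103   0.008 ]
[ 0.6121 -0.0777  0.008 ]
[ 0.6323 -0.1637  0.008 ]
12.858532864227243
12.402733827612057 0.11755747339766116
12.590855884583775 0.08924427320819053
0.116 [ 0.53705296 -0.14222072  0.116     ] [ 0.53251609 -0.14341853  0.116     ] [ 0.54159278 -0.14102214  0.116     ]
0.125 [ 0.53670175 -0.13959555  0.125     ] [ 0.53228371 -0.14076198  0.125     ] [ 0.54112267 -0.13842835  0.125     ]
0.134 [ 0.53635054 -0.13697037  0.134     ] [ 0.53205132 -0.13810543  0.134     ] [ 0.54065257 -0.13583457  0.134     ]
```

```bash
python3 -c "
from h import *
plan([0.5433,-0.1375,0.124],102.6)"
```

```text
pos [ 0.5461 -0.1121  0.3345] toolx ang 105.32 F [0.2 1.1 0.6] w 0.0599 t 14.55
tool delta in units(40mm): [-0.66  -0.36   5.248]
turn units: 0.34
```

>>> {"api": "jog_arm", "payload": {"deltas": "-0.3 -0.2 0.5 0.3; -0.3 -0.15 0.8 0; -0.05 0 0.8 0; 0 0 0.8 0; 0 0 0.6 0; 0 0 0.3 0; 0 0 0.1 0; 0 0 0 0", "claw": 0.5}}

```text
time: 15.55
position: [0.5457, -0.1242, 0.1744]
tcp_rot: [0.612, 0.791, 0.018, 0.001]
contact_force: [0.7, -0.1, -0.4]
gripper_width: 0.043
```

```bash
python3 -c "
from h import *
plan([0.5433,-0.1375,0.124],102.6)"; python3 yl.py r2
```

```text
pos [ 0.5457 -0.1242  0.1744] toolx ang 104.58 F [ 0.7 -0.1 -0.4] w 0.043 t 15.55
tool delta in units(40mm): [-0.332 -0.179  1.25 ]
turn units: 0.247
pos [ 0.5459 -0.1244  0.1747] toolx ang 104.56 F [ 0.7  0.4 -0.3] w 0.0428 t 15.6
tool delta in units(40mm): [6.823 0.911 2.536]
turn units: -10.429
```

View pics/r2z.png

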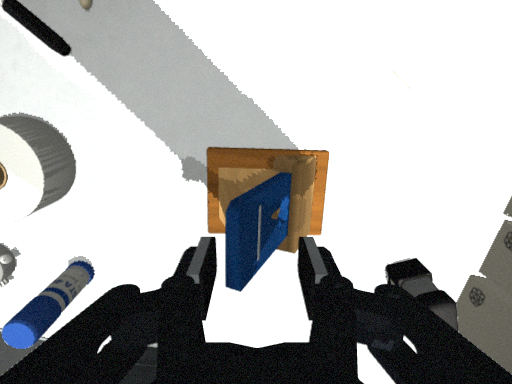

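>>> {"api": "jog_arm", "payload": {"deltas": "-0.25 -0.15 0 0.25; -0.12 -0.05 0.3 0; 0 0 0.4 0; 0 0 0.3 0; 0 0 0.2 0; 0 0 0.15 0; 0 0 0 0; 0 0 0 0"}}

```text
time: 16.6
position: [0.5434, -0.1407, 0.1171]
tcp_rot: [0.627, 0.779, 0.018, 0.001]
contact_force: [-0.1, -0.2, -0.7]
gripper_width: 0.0426
```

```bash
python3 -c "
from h import *
plan([0.5433,-0.1375,0.124],102.6)"; python3 yl.py r3
```

```text
pos [ 0.5434 -0.1407  0.1171] toolx ang 102.41 F [-0.1 -0.2 -0.7] w 0.0426 t 16.6
tool delta in units(40mm): [ 0.081  0.021 -0.169]
turn units: -0.024
pos [ 0.5434 -0.1406  0.1172] toolx ang 102.41 F [-0.3  0.3  0.6] w 0.043 t 16.65
tool delta in units(40mm): [7.267 0.842 1.11 ]
turn units: -10.698
```

View pics/r3z.png

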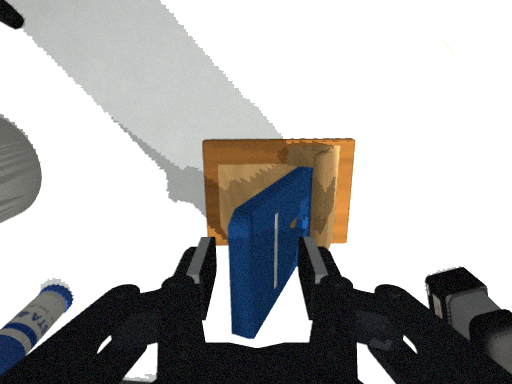

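>>> {"api": "jog_arm", "payload": {"deltas": "0.08 0.02 -0.15 0; 0 0 -0.02 0; 0 0 0 0; 0 0 0 0; 0 0 0 0; 0 0 0 0; 0 0 0 0; 0 0 0 0", "claw": 1}}

```text
time: 17.65
position: [0.5583, -0.1347, 0.1326]
tcp_rot: [0.626, 0.78, 0.028, 0.014]
contact_force: [-0.1, -0.1, -4.8]
gripper_width: 0.0102
```

```bash
python3 -c "
from h import *
plan([0.5433,-0.1375,0.124],102.6);print(tf()[1][:,2],env.state()['torque'])"; python3 yl.py r4
```

```text
pos [ 0.5583 -0.1347  0.1326] toolx ang 102.53 F [-0.1 -0.1 -4.8] w 0.0102 t 17.65
tool delta in units(40mm): [ 0.011 -0.393  0.191]
turn units: -0.009
[ 0.05699303  0.02707546 -0.99800737] [ 0.40748239 -1.52848091  0.09313889]
pos [ 0.5583 -0.1348  0.1326] toolx ang 102.53 F [ 1.1  0.3 -3.6] w 0.0106 t 17.7
tool delta in units(40mm): [7.205 0.407 1.444]
turn units: -10.683
```

View pics/r4z.png

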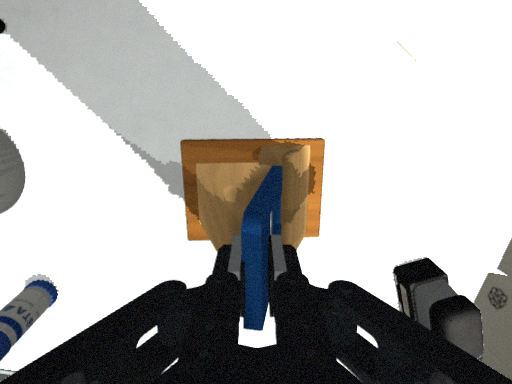

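>>> {"api": "jog_arm", "payload": {"deltas": "0 -0.05 -0.3 0; 0 -0.1 -0.4 0; 0 -0.1 -0.4 0; 0 -0.1 -0.5 0; 0 -0.1 -0.5 0; 0 -0.1 -0.5 0; 0 0 -0.3 0; 0 0 0 0"}}

```text
time: 18.7
position: [0.5319, -0.1416, 0.254]
tcp_rot: [0.625, 0.78, 0.031, 0.017]
contact_force: [-0.6, 0.2, -2.3]
gripper_width: 0.0068
```

```bash
python3 -c "
from h import *
plan([0.5433,-0.1375,0.124],102.6);print(tf()[1][:,2],env.state()['torque'])"; python3 yl.py r5
```

```text
pos [ 0.5319 -0.1416  0.254 ] toolx ang 102.63 F [-0.6  0.2 -2.3] w 0.0068 t 18.7
tool delta in units(40mm): [-3.000e-03  7.700e-02  3.262e+00]
turn units: 0.004
[ 0.06413677  0.02730133 -0.9975676 ] [-0.06006649  0.07716161 -0.01233646]
pos [ 0.5316 -0.1415  0.2533] toolx ang 102.63 F [ 0.6  1.2 -2.2] w 0.007 t 18.75
tool delta in units(40mm): [7.185 0.894 4.497]
turn units: -10.671
```

View pics/r5z.png

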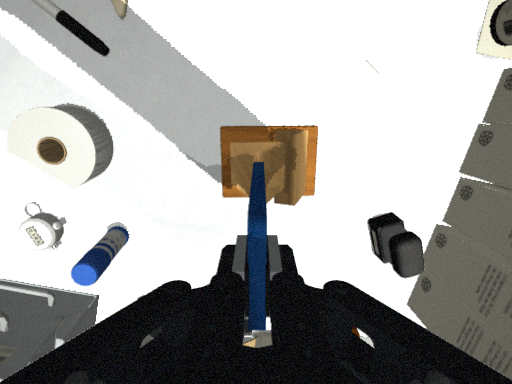

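```bash
python3 - <<'E'
from h import *
im=load("r5")["im"]; a=cv2.resize(im[150:350,215:305],None,fx=5,fy=3,interpolation=cv2.INTER_CUBIC); cv2.imwrite("pics/r5y.png",np.clip(a*2,0,255).astype('uint8'))
snap("side","s5"); im=load("s5")["im"]; a=cv2.resize(im[120:250,170:350],None,fx=4.4,fy=4.4,interpolation=cv2.INTER_CUBIC); cv2.imwrite("pics/s5z.png",np.clip(a*1.5,0,255).astype('uint8'))
E
```

```text
(no output)
```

View pics/r5y.png

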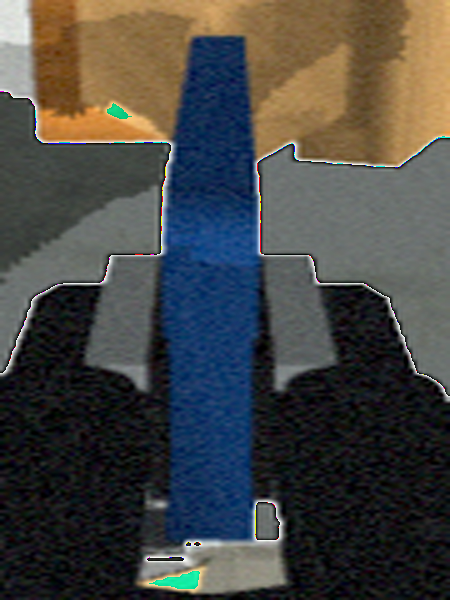

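View pics/s5z.png

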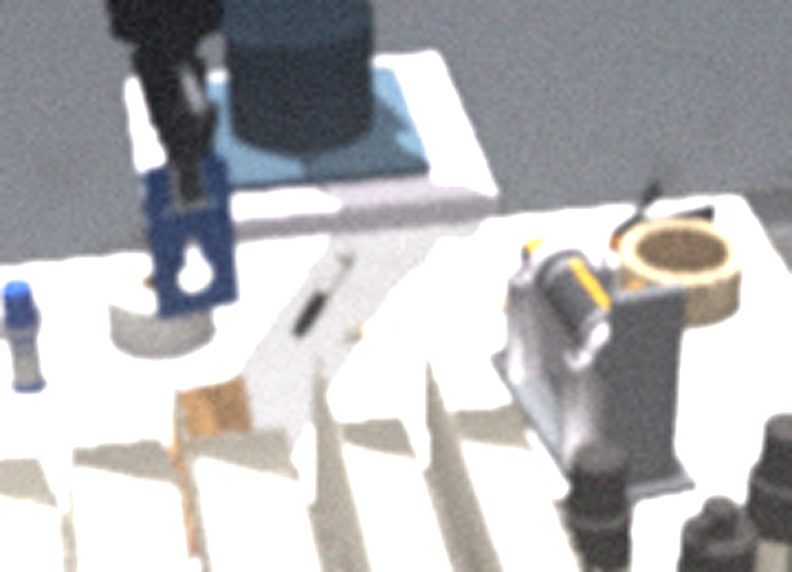

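```bash
python3 - <<'E'
from h import *
from scipy.optimize import least_squares
c=load("r5"); p,R,s=tf()
def f(x):
    dx,zt=x; P=[(dx+.03,0,zt+.115),(dx-.03,0,zt),(dx+.03,0,zt)]
    return [proj(c,p+R@np.array(q))[1]-v for q,v in zip(P,(162.5,330,237))]
r=least_squares(f,[0,-.01]);print(r.x,r.fun)
dx,zt=r.x
S=load("s5")
for q in((-.03,.115),(.03,.115),(.03,0),(-.03,0)):
    u=proj(S,p+R@np.array([dx+q[0],0,zt+q[1]])); print(u,((u[0]-170)*4.4,(u[1]-120)*4.4))
for q in((162,317),(238,298),(228,160),(148,172)):
    # intersect ray with plate plane
    o,d=ray(S,(170+q[0]/4.4,120+q[1]/4.4)); n=R[:,1]; X=o+d*((p-o)@n)/(d@n); print((R.T@(X-p)).round(4),X.round(4))
print(p)
E
```

```text
[-0.01294441  0.00440427] [ 8.56691734  3.07308232 -7.5525759 ]
[201.55057921 197.37031137] (np.float64(138.82254853489158), np.float64(340.42937003585877))
[219.90274687 192.96211537] (np.float64(219.57208621484887), np.float64(321.03330764616504))
[216.37405992 159.84568536] (np.float64(204.0458636552784), np.float64(175.3210156003219))
[197.28234675 164.02949958] (np.float64(120.04232568004134), np.float64(193.72979814477864))
[-0.0243  0.      0.1053] [ 0.5433 -0.1621  0.1474]
[0.0323 0.     0.1046] [ 0.5309 -0.1069  0.1489]
[ 0.0351 -0.     -0.0031] [ 0.5236 -0.1071  0.2563]
[-0.0218  0.     -0.0071] [ 0.5358 -0.1628  0.2595]
[ 0.53144071 -0.14131467  0.25276998]
```

```bash
python3 - <<'E'
from h import *
from ang import C,ex,ey
c=load("r5"); p,R,s=tf(); p=np.array([.5316,-.1415,.2533])
for dx in(0,.002,.004):
  for zt in(-.012,-.009,-.006): print(dx,zt,[proj(c,p+R@np.array(q))[1].round(1) for q in((dx+.03,0,zt+.115),(dx-.03,0,zt),(dx+.03,0,zt))])
# target
ra=np.radians(98); yaw=np.radians(98-102.63); Rn=Ro.from_euler('z',yaw).as_matrix()@R
for dx in(.003,):
  pt=C+.055*ex+np.array([0,0,.164]); T=pt-Rn@np.array([dx,0,.105-.026]); print(T); T2=T+[0,0,.015]; plan(T2,98)
E
```

```text
0 -0.012 [np.float64(160.1), np.float64(338.2), np.float64(218.3)]
0 -0.009 [np.float64(159.3), np.float64(333.3), np.float64(215.5)]
0 -0.006 [np.float64(158.6), np.float64(328.7), np.float64(212.8)]
0.002 -0.012 [np.float64(157.6), np.float64(334.7), np.float64(213.7)]
0.002 -0.009 [np.float64(156.8), np.float64(329.9), np.float64(210.9)]
0.002 -0.006 [np.float64(156.1), np.float64(325.3), np.float64(208.3)]
0.004 -0.012 [np.float64(155.0), np.float64(331.2), np.float64(209.0)]
0.004 -0.009 [np.float64(154.2), np.float64(326.4), np.float64(206.4)]
0.004 -0.006 [np.float64(153.5), np.float64(321.8), np.float64(203.8)]
[0.5696716  0.15516202 0.24277739]
pos [ 0.5314 -0.1413  0.2528] toolx ang 102.64 F [-0.4  1.4 -2.4] w 0.007 t 18.8
tool delta in units(40mm): [7.024 2.551 0.138]
turn units: 0.58
```

>>> {"api": "jog_arm", "payload": {"deltas": "0.5 0 -0.2 0.55; 1 0 -0.1 0; 1 0 0 0; 1 0 0 0; 1 0 0 0; 1 0 0 0; 0.8 0 0 0; 0.4 0 0 0"}}

```text
time: 19.8
position: [0.4872, 0.1302, 0.2632]
tcp_rot: [0.656, 0.754, 0.025, 0.012]
contact_force: [0.2, -0.5, -2.7]
gripper_width: 0.0072
```

```bash
cat > tgt.py <<'E'
from h import *
from ang import C,ex,ey
import sys
def tgt(rx,low,dx=.001,lat=0.,zl=.105,yaw=98):
    # plate point at screw level placed at rest x=rx; low=lower edge z
    p,R,s=tf(); a=np.degrees(np.arctan2(R[1,0],R[0,0])); Rn=Ro.from_euler('z',np.radians(yaw-a)).as_matrix()@R
    h=.164-low
    pt=C+rx*ex+lat*ey+np.array([0,0,.164]); T=pt-Rn@np.array([dx,0,zl-h]); plan(T,yaw)
    q=p+R@np.array([dx,0,zl])-C; q2=p+R@np.array([dx,0,zl-h])-C
    print("lower edge rest:",(q@ex).round(4),(q@ey).round(4),q[2].round(4)," screw level pt:",(q2@ex).round(4),(q2@ey).round(4),"toolz",R[:,2].round(3), "toolz.ex",(R[:,2]@ex).round(3))
if __name__=="__main__": tgt(float(sys.argv[1]),float(sys.argv[2]))
E
python3 tgt.py .055 .145
```

```text
pos [0.4872 0.1302 0.2632] toolx ang 97.95 F [ 0.2 -0.5 -2.7] w 0.0072 t 19.8
tool delta in units(40mm): [0.371 2.123 0.455]
turn units: -0.006
lower edge rest: -0.0298 -0.0147 0.1584  screw level pt: -0.0308 -0.015 toolz [ 0.051  0.022 -0.998] toolz.ex 0.054
```

>>> {"api": "jog_arm", "payload": {"deltas": "0.2 0.4 0.1 0; 0.1 0.7 0.1 0; 0.07 0.6 0 0; 0 0.35 0 0; 0 0.1 0 0; 0 0 0 0; 0 0 0 0; 0 0 0 0"}}

```text
time: 20.8
position: [0.5703, 0.1544, 0.2557]
tcp_rot: [0.657, 0.754, 0.021, 0.011]
contact_force: [-0.6, 0.3, -2.5]
gripper_width: 0.0068
```

```bash
python3 tgt.py .060 .138; python3 yl.py p1|head -1; python3 - <<'E'
from h import *
snap("side","s6"); im=load("s6")["im"]; a=cv2.resize(im[140:240,250:370],None,fx=6,fy=6,interpolation=cv2.INTER_CUBIC); cv2.imwrite("pics/s6z.png",np.clip(a*1.6,0,255).astype('uint8'))
snap("top","t6"); im=load("t6")["im"]; a=cv2.resize(im[120:250,150:270],None,fx=4.6,fy=4.6,interpolation=cv2.INTER_CUBIC); cv2.imwrite("pics/t6z.png",np.clip(a*1.6,0,255).astype('uint8'))
E
```

```text
pos [0.5703 0.1544 0.2557] toolx ang 97.84 F [-0.6  0.3 -2.5] w 0.0068 t 20.8
tool delta in units(40mm): [0.073 0.139 0.327]
turn units: -0.02
lower edge rest: 0.055 -0.0028 0.1508  screw level pt: 0.0538 -0.0031 toolz [ 0.043  0.017 -0.999] toolz.ex 0.045
pos [0.5703 0.1544 0.2557] toolx ang 97.84 F [-0.2  0.4 -2.1] w 0.007 t 20.85
```

View pics/p1z.png

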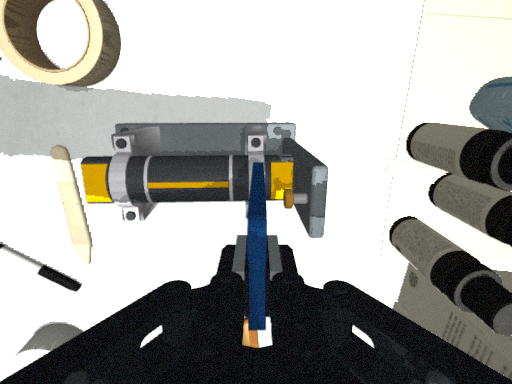

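View pics/s6z.png

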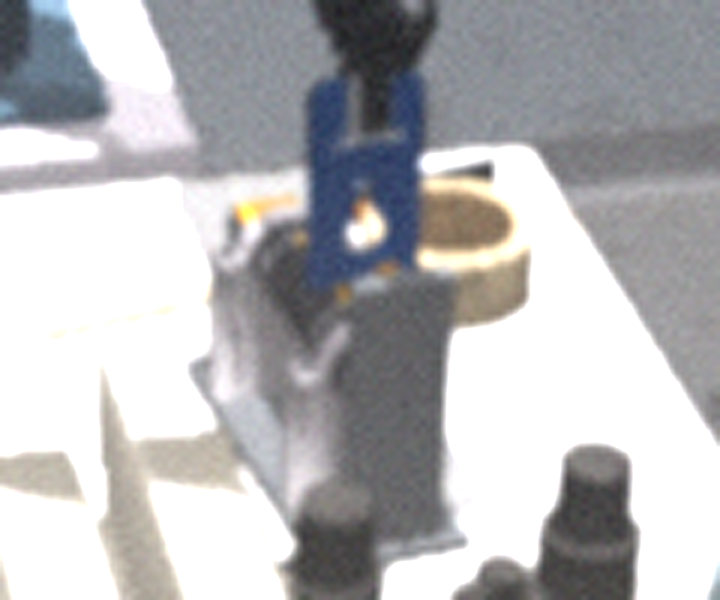

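View pics/t6z.png

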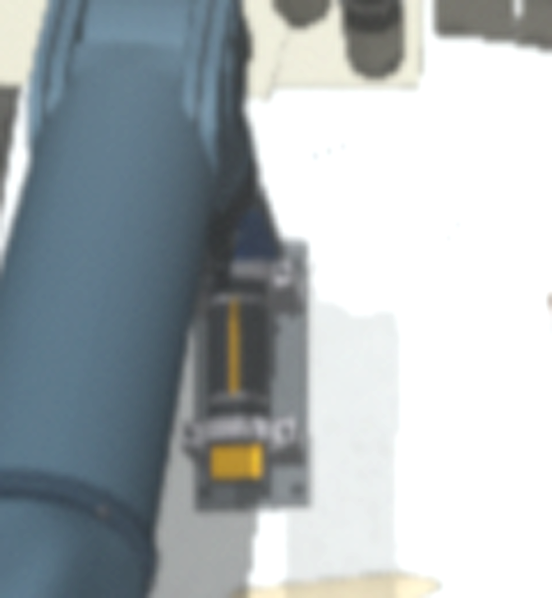

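```bash
python3 - <<'E'
from h import *
from ang import C,ex,ey
c=load("p1"); im=c["im"]
a=cv2.resize(im[120:250,240:340],None,fx=6,fy=4.6,interpolation=cv2.INTER_CUBIC); cv2.imwrite("pics/p1y.png",np.clip(a*1.8,0,255).astype('uint8'))
E
```

```text
(no output)
```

View pics/p1y.png

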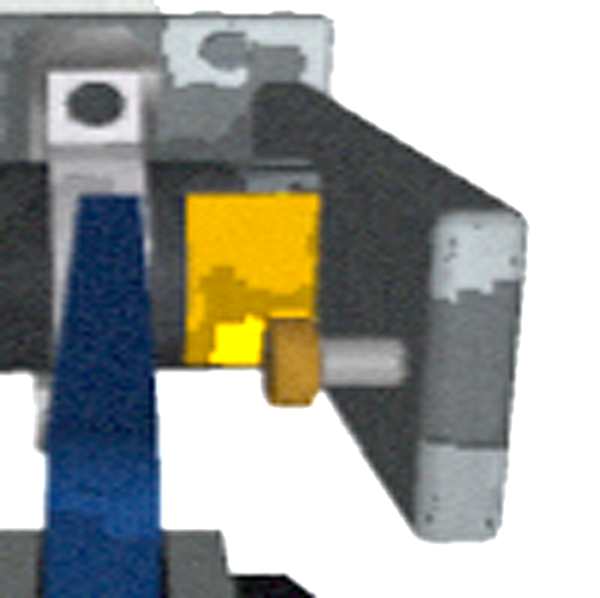

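```bash
python3 - <<'E'
from h import *
from ang import C,ex,ey
c=load("p1"); k=lambda u,v:(240+u/6,120+v/4.6)
def rc(X): X=X-C; return (X@ex*1e3).round(1),(X@ey*1e3).round(1),(X[2]*1e3).round(1)
for n,q,z in(("shank",(365,362),.164),("headL",(266,362),.164),("headR",(320,362),.164),("postNL",(432,212),.178),("postFL",(527,214),.178),("postNR",(416,540),.178),("postFR",(498,540),.178),("flat near",(185,280),.112),("flat far",(320,280),.112),("flat +y",(250,192),.112)):
    print(n,rc(onz(c,k(*q),z)))
p,R,s=tf()
for q in((.03,-.004,.105),(.03,.004,.105)):
  for dx in(0,.002): u=proj(c,p+R@(np.array(q)+[dx,0,0])); print("pred plate corner",(u-[240,120])*[6,4.6])
E
```

```text
shank (np.float64(88.5), np.float64(-1.4), np.float64(164.0))
headL (np.float64(75.9), np.float64(-1.2), np.float64(164.0))
headR (np.float64(82.8), np.float64(-1.3), np.float64(164.0))
postNL (np.float64(92.6), np.float64(26.8), np.float64(178.0))
postFL (np.float64(103.6), np.float64(26.4), np.float64(178.0))
postNR (np.float64(93.3), np.float64(-27.1), np.float64(178.0))
postFR (np.float64(103.6), np.float64(-27.4), np.float64(178.0))
flat near (np.float64(70.3), np.float64(-1.0), np.float64(112.0))
flat far (np.float64(91.2), np.float64(-1.3), np.float64(112.0))
flat +y (np.float64(80.0), np.float64(16.8), np.float64(112.0))
pred plate corner [ 67.70086714 183.77705192]
pred plate corner [ 67.61899926 171.97434628]
pred plate corner [130.05033159 183.79103263]
pred plate corner [130.13218102 171.98827993]
```

>>> {"api": "jog_arm", "payload": {"deltas": "0.08 0.05 0.1 0; 0.04 0.05 0.1 0; 0 0.05 0.08 0; 0 0 0.05 0; 0 0 0 0; 0 0 0 0; 0 0 0 0; 0 0 0 0"}}

```text
time: 21.95
position: [0.5767, 0.1609, 0.242]
tcp_rot: [0.657, 0.754, 0.021, 0.011]
contact_force: [-0.4, -0.6, -2.8]
gripper_width: 0.007
```

```bash
sed -i 's/dx=.001,lat=0./dx=-.001,lat=-.0005/' tgt.py; python3 tgt.py .086 .138; python3 yl.py p2|head -1; python3 - <<'E'
from h import *
c=load("p2"); im=c["im"]
a=cv2.resize(im[120:250,240:340],None,fx=6,fy=4.6,interpolation=cv2.INTER_CUBIC); cv2.imwrite("pics/p2y.png",np.clip(a*1.8,0,255).astype('uint8'))
snap("side","s7"); im=load("s7")["im"]; a=cv2.resize(im[140:240,250:370],None,fx=6,fy=6,interpolation=cv2.INTER_CUBIC); cv2.imwrite("pics/s7z.png",np.clip(a*1.6,0,255).astype('uint8'))
E
```

```text
pos [0.5767 0.1609 0.242 ] toolx ang 97.87 F [-0.4 -0.6 -2.8] w 0.007 t 21.95
tool delta in units(40mm): [-0.026  0.622  0.005]
turn units: -0.016
lower edge rest: 0.0623 0.0009 0.1371  screw level pt: 0.0611 0.0006 toolz [ 0.044  0.017 -0.999] toolz.ex 0.046
pos [0.5767 0.1609 0.242 ] toolx ang 97.87 F [-0.3  0.1 -2.6] w 0.0071 t 22.0
```

View pics/p2y.png

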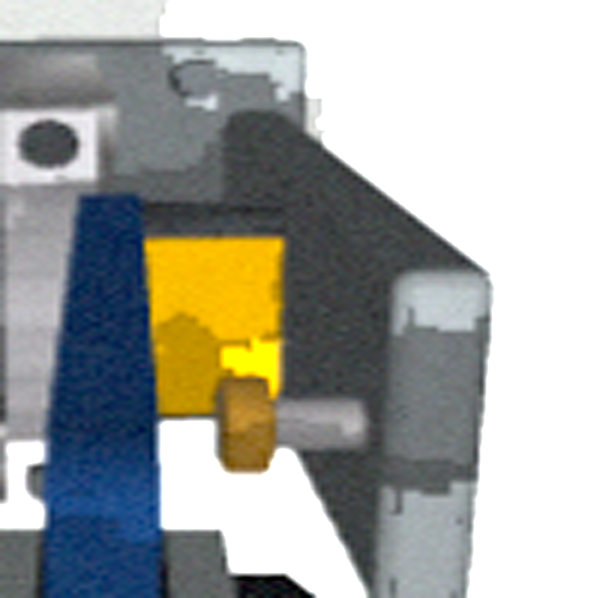

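View pics/s7z.png

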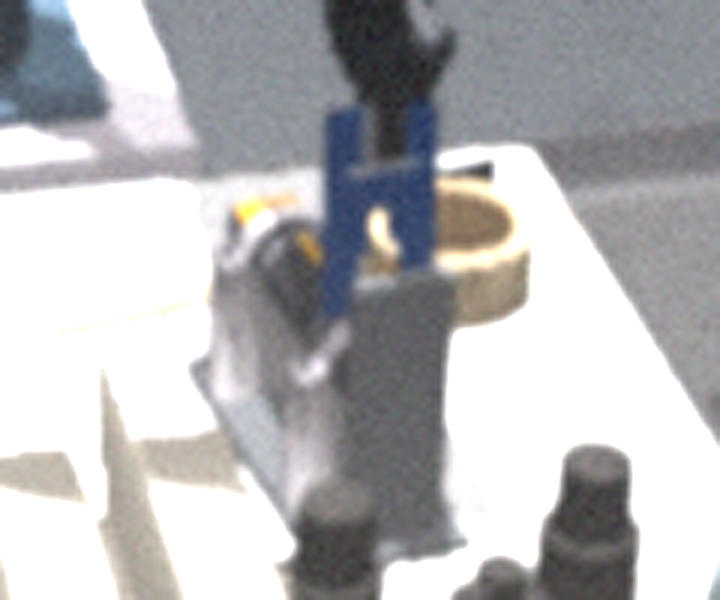

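```bash
python3 - <<'E'
from h import *
from ang import C,ex,ey
S=load("s7"); p,R,s=tf()
for n,q in dict(bl=(323,318),tl=(328,110),tr=(436,104),slot_top=(376,208),slotL=(368,215),slotR=(388,212)).items():
    o,d=ray(S,(250+q[0]/6,140+q[1]/6)); X=o+d*((p-o)@R[:,1])/(d@R[:,1]); print(n,(R.T@(X-p)*1e3).round(1),((X-C)@ey*1e3).round(1),(X[2]*1e3).round(1))
# post top back corners in side view -> rest coords
for n,q in dict(pl=(358,290),pr=(450,272)).items():
    X=onz(S,(250+q[0]/6,140+q[1]/6),.178)-C; print(n,(X@ex*1e3).round(1),(X@ey*1e3).round(1))
c=load("p2"); k=lambda u,v:(240+u/6,120+v/4.6)
for n,q,z in(("shank",(330,423),.164),("headL",(218,423),.164)):
    X=onz(c,k(*q),z)-C; print(n,(X@ex*1e3).round(1),(X@ey*1e3).round(1))
E
```

```text
bl [-26.9  -0.  108.3] -25.0 133.5
tl [-24.8  -0.  -11.6] -24.3 253.3
tr [33.6  0.  -4. ] 34.3 246.3
slot_top [ 1.8 -0.  49.2] 3.1 192.8
slotL [-2.5  0.  52.4] -1.2 189.6
slotR [ 8.5  0.  52.9] 9.8 189.2
pl 108.2 -26.2
pr 107.5 23.8
shank 89.3 -1.2
headL 75.7 -0.9
```

```bash
python3 - <<'E'
from h import *
from ang import C,ex,ey
for t,v in(("p1",195),("p2",196)):
    c=load(t); k=lambda u,v:(240+u/6,120+v/4.6)
    for z in(.134,.138,.151): X=onz(c,k(110,v),z)-C; print(t,z,(X@ex*1e3).round(1),(X@ey*1e3).round(1))
im=load("s7")["im"]
a=cv2.resize(im[150:215,295:340],None,fx=12,fy=9,interpolation=cv2.INTER_CUBIC); cv2.imwrite("pics/s7y.png",np.clip(a*1.6,0,255).astype('uint8'))
a=cv2.resize(load("p2")["im"][150:340,225:300],None,fx=6,fy=3.1,interpolation=cv2.INTER_CUBIC); cv2.imwrite("pics/p2x.png",np.clip(a*2.2,0,255).astype('uint8'))
E
```

```text
p1 0.134 57.7 21.0
p1 0.138 57.5 21.8
p1 0.151 56.8 24.4
p2 0.134 64.3 29.2
p2 0.138 64.1 30.0
p2 0.151 63.4 32.7
```

View pics/s7y.png

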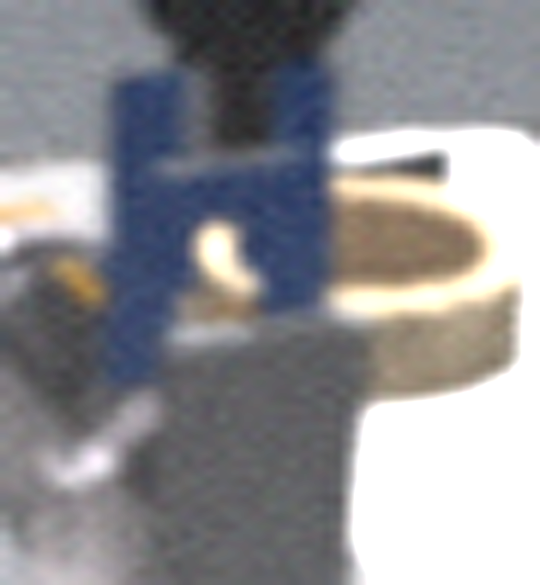

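View pics/p2x.png

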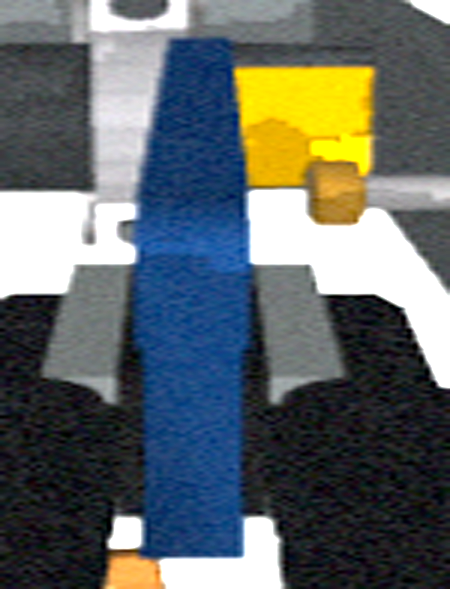

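>>> {"api": "jog_arm", "payload": {"deltas": "-0.025 0.05 -0.03 0; 0 0.1 0 0; 0 0.1 0 0; 0 0.1 0 0; 0 0.1 0 0; 0 0.1 0 0; 0 0.05 0 0; 0 0 0 0"}}

```text
time: 23.05
position: [0.6019, 0.1634, 0.2442]
tcp_rot: [0.657, 0.754, 0.02, 0.01]
contact_force: [-2.4, -0.4, -1.7]
gripper_width: 0.0073
```

```bash
cat > look.py <<'E'
import sys,subprocess
from h import *
t=sys.argv[1]
snap("wrist",t); c=load(t); im=c["im"]
a=cv2.resize(im[120:250,240:340],None,fx=6,fy=4.6,interpolation=cv2.INTER_CUBIC); cv2.imwrite(f"pics/{t}y.png",np.clip(a*1.8,0,255).astype('uint8'))
E
python3 tgt.py .0865 .138; python3 look.py p3
```

```text
pos [0.6019 0.1634 0.2442] toolx ang 97.88 F [-2.4 -0.4 -1.7] w 0.0073 t 23.05
tool delta in units(40mm): [0.    0.004 0.031]
turn units: -0.015
lower edge rest: 0.0874 -0.0002 0.1393  screw level pt: 0.0863 -0.0005 toolz [ 0.042  0.017 -0.999] toolz.ex 0.044
```

View pics/p3y.png

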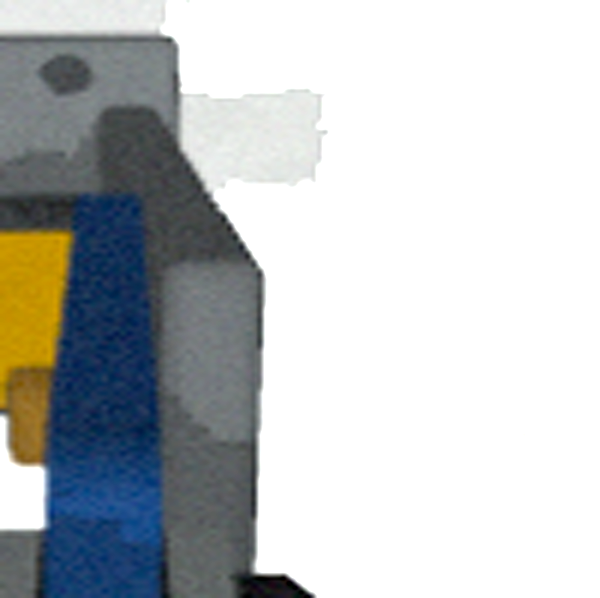

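>>> {"api": "jog_arm", "payload": {"deltas": "0 0.08 0 0; 0 0.12 0 0; 0 0.12 0 0; 0 0.12 0 0; 0 0.12 0 0; 0 0.12 0 0; 0 0 0 0; 0 0 0 0"}}

```text
time: 24.1
position: [0.6076, 0.1642, 0.2394]
tcp_rot: [0.657, 0.754, 0.0, -0.009]
contact_force: [-0.7, -0.2, -1.8]
gripper_width: 0.0073
```

```bash
python3 tgt.py .0865 .138
```

```text
pos [0.6076 0.1642 0.2394] toolx ang 97.87 F [-0.7 -0.2 -1.8] w 0.0073 t 24.1
tool delta in units(40mm): [-0.004 -0.031 -0.089]
turn units: -0.016
lower edge rest: 0.0874 0.0001 0.1344  screw level pt: 0.0877 -0.0003 toolz [-0.013  0.012 -1.   ] toolz.ex -0.011
```

>>> {"api": "jog_arm", "payload": {"deltas": "0 -0.03 0 0; 0 0 0.08 0; 0 0 0.1 0; 0 0 0.1 0; 0 0 0 0; 0 0 0 0; 0 0 0 0; 0 0 0 0"}}

```text
time: 25.1
position: [0.6073, 0.1644, 0.2276]
tcp_rot: [0.657, 0.754, 0.001, -0.008]
contact_force: [-0.5, -0.2, -3.2]
gripper_width: 0.0072
```

```bash
python3 tgt.py .0865 .112;python3 look.py p4
```

```text
pos [0.6073 0.1644 0.2276] toolx ang 97.88 F [-0.5 -0.2 -3.2] w 0.0072 t 25.1
tool delta in units(40mm): [-0.006 -0.031  0.265]
turn units: -0.015
lower edge rest: 0.0874 0.0003 0.1226  screw level pt: 0.0878 -0.0004 toolz [-0.01   0.012 -1.   ] toolz.ex -0.008
```

View pics/p4y.png

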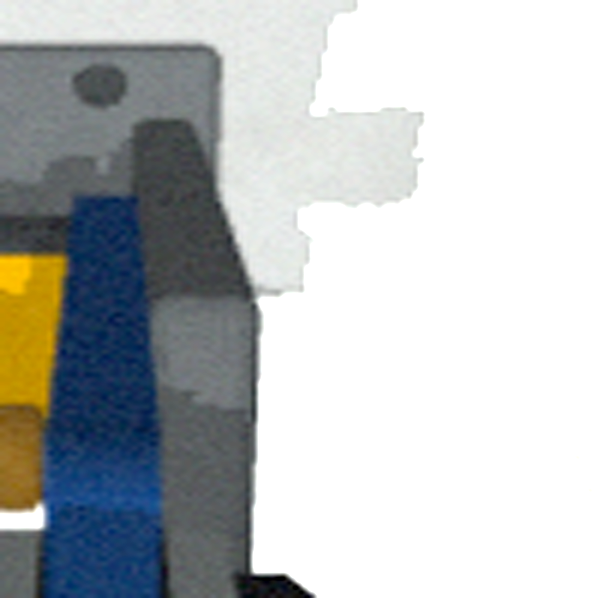

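>>> {"api": "jog_arm", "payload": {"deltas": "0 0 0.08 0; 0 0 0.08 0; 0 0 0.08 0; 0 0 0.06 0; 0 0 0.05 0; 0 0 0.05 0; 0 0 0.05 0; 0 0 0.05 0"}}

```text
time: 26.15
position: [0.6073, 0.1646, 0.2156]
tcp_rot: [0.657, 0.754, 0.003, -0.01]
contact_force: [-8.9, -0.1, 13.8]
gripper_width: 0.0068
```

```bash
python3 tgt.py .0865 .112;python3 look.py p5
```

```text
pos [0.6073 0.1646 0.2156] toolx ang 97.9 F [-8.9 -0.1 13.8] w 0.0068 t 26.15
tool delta in units(40mm): [-0.013 -0.035 -0.036]
turn units: -0.012
lower edge rest: 0.0875 0.001 0.1106  screw level pt: 0.0879 0.0001 toolz [-0.01   0.017 -1.   ] toolz.ex -0.008
```

View pics/p5y.png

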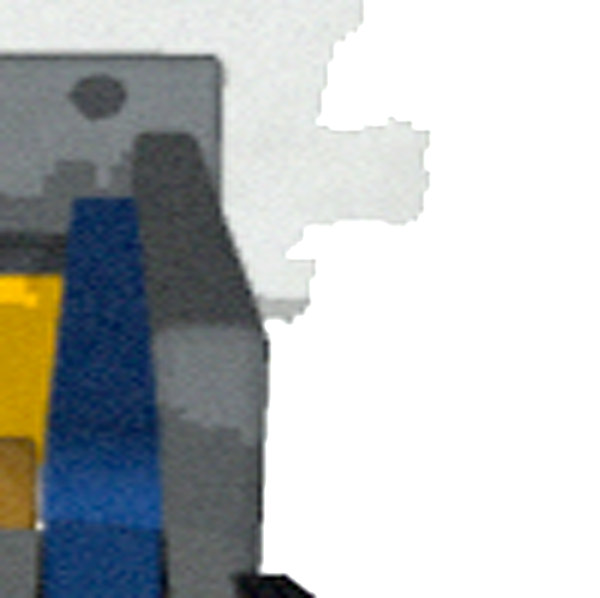

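>>> {"api": "jog_arm", "payload": {"deltas": "0 -0.02 0 0; 0 0 0 0; 0 0 0 0; 0 0 0 0; 0 0 0 0; 0 0 0 0; 0 0 0 0; 0 0 0 0", "claw": 0.65}}

```text
time: 27.2
position: [0.6081, 0.1647, 0.2163]
tcp_rot: [0.657, 0.754, 0.004, -0.008]
contact_force: [1.2, 0.2, -0.3]
gripper_width: 0.03
```

```bash
python3 tgt.py .0865 .112;python3 yl.py p6; python3 - <<'E'
from h import *
snap("side","s8"); im=load("s8")["im"]; a=cv2.resize(im[140:240,250:370],None,fx=6,fy=6,interpolation=cv2.INTER_CUBIC); cv2.imwrite("pics/s8z.png",np.clip(a*1.6,0,255).astype('uint8'))
E
```

```text
pos [0.6081 0.1647 0.2163] toolx ang 97.91 F [ 1.2  0.2 -0.3] w 0.03 t 27.2
tool delta in units(40mm): [-0.013 -0.06  -0.019]
turn units: -0.012
lower edge rest: 0.0887 0.001 0.1113  screw level pt: 0.0889 0.0 toolz [-0.007  0.018 -1.   ] toolz.ex -0.004
pos [0.6081 0.1647 0.2163] toolx ang 97.9 F [ 0.5 -0.3 -0.5] w 0.0301 t 27.25
tool delta in units(40mm): [-0.067 -2.339  3.416]
turn units: -11.262
```

View pics/p6z.png

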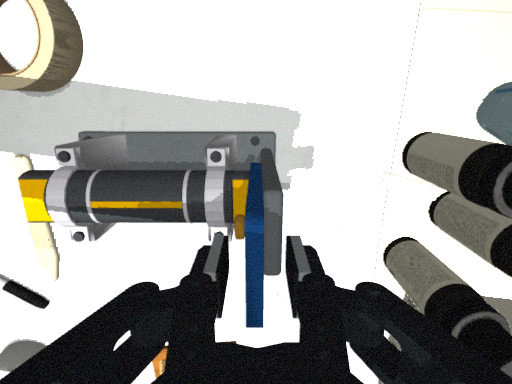

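View pics/s8z.png

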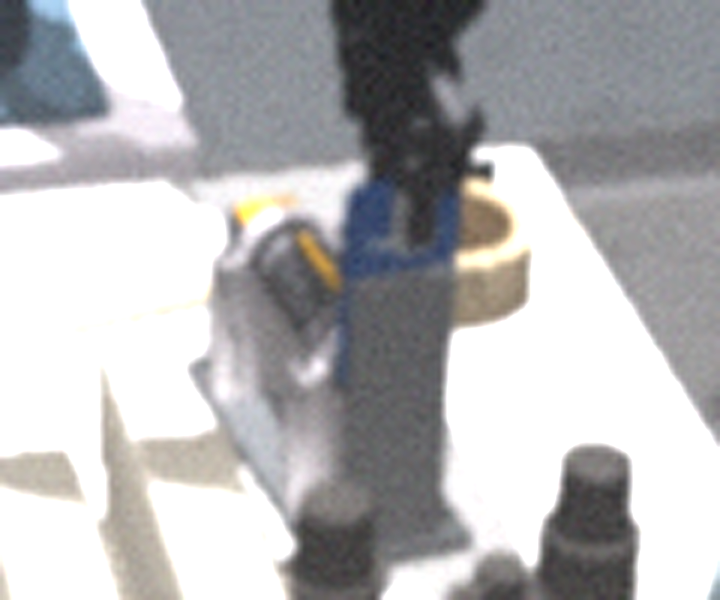

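>>> {"api": "jog_arm", "payload": {"deltas": "0 0 -0.2 0; 0 0 -0.4 0; 0 0 -0.6 0; 0 0 -0.8 0; 0 0 -0.8 0; 0 0 -0.8 0; 0 0 -0.4 0; 0 0 0 0"}}

```text
time: 28.3
position: [0.6098, 0.1608, 0.3884]
tcp_rot: [0.657, 0.754, 0.007, -0.007]
contact_force: [0.1, 0.1, -0.5]
gripper_width: 0.0302
```

```bash
python3 tgt.py .0865 .112;python3 yl.py q1; python3 - <<'E'
from h import *
im=load("q1")["im"]; a=cv2.resize(im[100:300,150:330],None,fx=4.4,fy=3,interpolation=cv2.INTER_CUBIC); cv2.imwrite("pics/q1y.png",np.clip(a*1.8,0,255).astype('uint8'))
snap("side","s9"); im=load("s9")["im"]; a=cv2.resize(im[140:240,250:370],None,fx=6,fy=6,interpolation=cv2.INTER_CUBIC); cv2.imwrite("pics/s9z.png",np.clip(a*1.6,0,255).astype('uint8'))
E
```

```text
pos [0.6098 0.1608 0.3884] toolx ang 97.84 F [ 0.1  0.1 -0.5] w 0.0302 t 28.3
tool delta in units(40mm): [ 0.005 -0.101  4.285]
turn units: -0.02
lower edge rest: 0.0904 -0.003 0.2834  screw level pt: 0.0903 -0.004 toolz [-0.001  0.019 -1.   ] toolz.ex 0.001
pos [0.6095 0.1609 0.3875] toolx ang 97.83 F [-0.2 -0.5  0.4] w 0.0301 t 28.35
tool delta in units(40mm): [-0.052 -2.373  7.688]
turn units: -11.271
```

View pics/q1y.png

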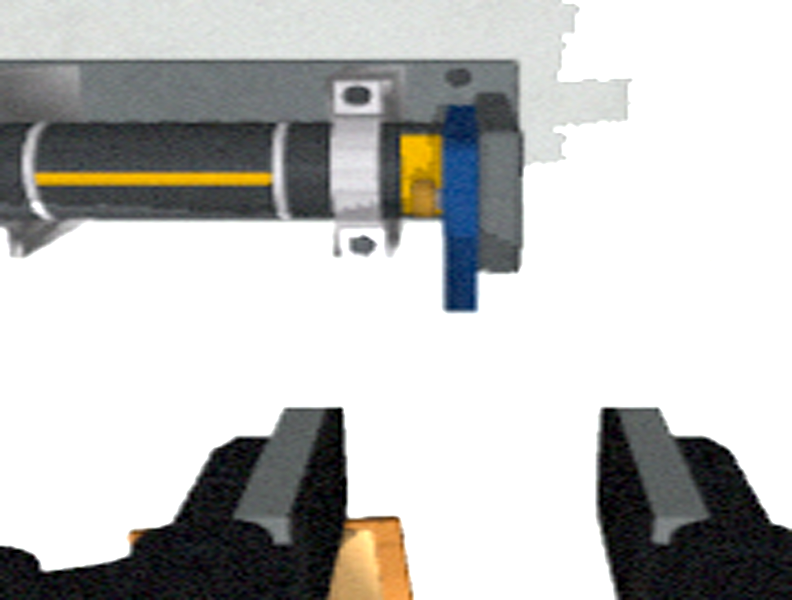

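View pics/s9z.png

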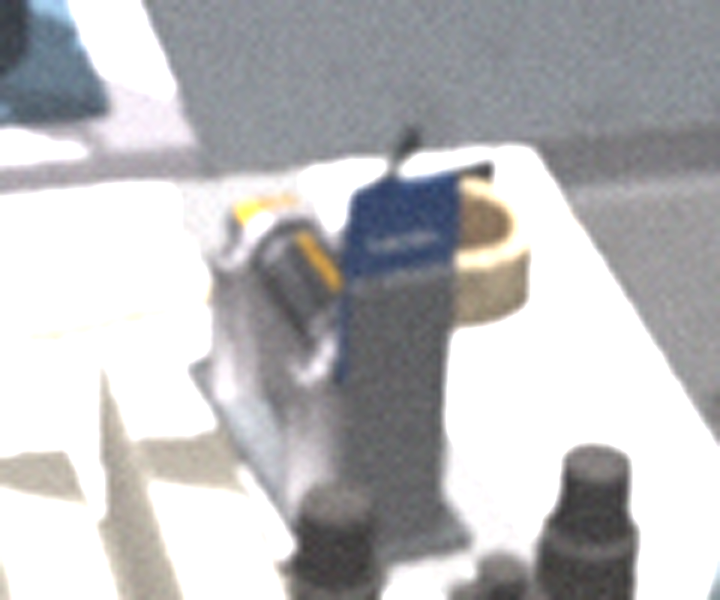

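```bash
python3 - <<'E'
from h import *
from ang import C,ex,ey,cyl
c=load("q1"); k=lambda u,v:(150+u/4.4,100+v/3)
for n,q,z in(("-y top",(460,310),.227),("-y top if 3mm high",(460,310),.230),("+y bot",(460,106),.112),("+y bot if 3 high",(460,106),.115),("postfar",(500,95),0.178),("post-y",(505,270),.178)):
    X=onz(c,k(*q),z)-C; print(n,(X@ex*1e3).round(1),(X@ey*1e3).round(1))
hs=cv2.cvtColor(c["im"],cv2.COLOR_BGR2HSV); y=cv2.inRange(hs,(15,120,60),(35,255,255))
A=[]
for u in range(162,210,6):
    r=np.where(y[130:175,u])[0]+130
    # silhouettes
    g=c["im"][:,u].astype(int).sum(1)
    A.append((u,r.min(),r.max(),[round(cyl(c,(u,r.mean()),.022,l)[1],1) for l in(-.001,-.0003,0,.0005)]))
for a in A: print(a)
g=c["im"][135:178,180].astype(int).sum(1); print(list(zip(range(135,178),g)))
S=load("s9")
for n,q in dict(tl=(350,190),tr=(457,180)).items():
    o,d=ray(S,(250+q[0]/6,140+q[1]/6)); P=C+.0875*ex; X=o+d*((P-o)@ex)/(d@ex); print(n,((X-C)@ey*1e3).round(1),(X[2]*1e3).round(1))
E
```

```text
-y top 88.7 -26.4
-y top if 3mm high 88.8 -25.4
+y bot 88.4 29.0
+y bot if 3 high 88.4 29.3
postfar 98.7 39.8
post-y 100.3 -26.8
(162, np.int64(157), np.int64(161), [np.float64(-1.8), np.float64(0.1), np.float64(0.8), np.float64(2.1)])
(168, np.int64(157), np.int64(161), [np.float64(-1.7), np.float64(0.1), np.float64(0.9), np.float64(2.2)])
(174, np.int64(157), np.int64(161), [np.float64(-1.7), np.float64(0.2), np.float64(0.9), np.float64(2.3)])
(180, np.int64(157), np.int64(161), [np.float64(-1.6), np.float64(0.2), np.float64(1.0), np.float64(2.3)])
(186, np.int64(157), np.int64(161), [np.float64(-1.5), np.float64(0.3), np.float64(1.1), np.float64(2.4)])
(192, np.int64(157), np.int64(161), [np.float64(-1.5), np.float64(0.3), np.float64(1.1), np.float64(2.4)])
(198, np.int64(157), np.int64(161), [np.float64(-1.4), np.float64(0.4), np.float64(1.2), np.float64(2.5)])
(204, np.int64(157), np.int64(161), [np.float64(-1.4), np.float64(0.4), np.float64(1.2), np.float64(2.5)])
[(135, np.int64(193)), (136, np.int64(201)), (137, np.int64(200)), (138, np.int64(203)), (139, np.int64(187)), (140
[... 156 characters left out ...]
nt64(103)), (148, np.int64(116)), (149, np.int64(104)), (150, np.int64(109)), (151, np.int64(114)), (152, np.int64(129)), (153, np.int64(114)), (154, np.int64(132)), (155, np.int64(126)), (156, np.int64(133)), (157, np.int64(180)), (158, np.int64(242)), (159, np.int64(238)), (160, np.int64(227)), (161, np.int64(181)), (162, np.int64(104)), (163, np.int64(112)), (164, np.int64(110)), (165, np.int64(120)), (166, np.int64(109)), (167, np.int64(113)), (168, np.int64(124)), (169, np.int64(150)), (170, np.int64(144)), (171, np.int64(130)), (172, np.int64(149)), (173, np.int64(294)), (174, np.int64(459)), (175, np.int64(533)), (176, np.int64(544)), (177, np.int64(522))]
tl -23.8 223.8
tr 34.1 218.5
```

```bash
python3 -c "
from h import *
print(env.finish_job())"
```

```text
the job is handed in; nothing more can be done
None
```

The shaft now has its flats straight up and the keeper plate sits home on the far flat behind the screw head. I handed the job in at about 28 s of the 72 s allowed.

**What I did**
- **Shaft:** I rolled it by pressing one finger pad against its side and dragging it up or down in strokes. It went from about 85° to about −1°.
- **Plate:** I drew it from the rack and it straightened to upright in the grip. I passed the keyhole over the head and pressed the plate lightly on the post, which took out the arm's 2–3° tilt. Then I slid it down until it bore on the flat with about 14 N upward on the tool. I opened the fingers and lifted clear.

**Last checks**
- **Shaft angle:** the stripe reads between 0° and 1°.
- **Plate height at contact:** the lower edge came out at 110.6 mm against the 112 mm expected. That is within the 2 mm calibration.
- **After release:** the plate stayed upright between head and post, and the tool touched nothing.
- **Forces:** no reading at the end of a move passed about 20 N.

**Checks that disagreed**
- The side camera put the plate's top at about 221 mm, or roughly 224 mm after its known bias, against the 227 mm expected. It reads low, so it gives no sign of the plate standing proud.
- Before insertion, the side camera put the plate about 3–4 mm further sideways than the wrist camera did. I went with the wrist camera, and the plate slid down without resistance.

I did not measure the bystanders again at the end; no move went near them.

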